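# Load the drying screen onto the middle runners and shut the catch tray

## Robot

A 6-joint arm with a two-finger parallel gripper is mounted at the origin on the work surface. World frame = base frame: x ahead of the robot, y to its left, z up, the work surface at z = 0. Lengths are in mm, angles in degrees, forces in N, time in s.
With the tool pointing down it reaches from about 200 to 875 mm from the base axis. Payload 3.4 kg.
Tool frame: the origin (TCP) lies on the mounting face of the last link; the fingertips stand 199 mm ahead of it and the grasp point (between the pads) lies 180 mm ahead of it; x points along the fingers, y is the direction in which the jaws open and shut, and the axes are right-handed (so a half turn about x gives the same grasp; the last joint's range is limited). The gripper opens to 94 mm and grips with 3 to 60 N. Pads are 16 mm wide; open, the fingers measure 119 mm over their backs; the gripper's body (75 mm by 177 mm) begins 78 mm behind the grasp point.
Start: joints at [-76.662, 15.808, 86.224, -0, 77.962, -6.933], TCP at [199.214, -539.405, 404.693] pointing down, gripper open.
Joint ranges: [-165.64, 165.64], [-43.16, 119.46], [12.63, 154.43], [-67.54, 247.53], [6.08, 155.33], [-154.97, 154.97]. Speed limits (degrees/s): [147.25, 147.25, 180, 180, 180, 180].

## Interface

Orientations are given as [roll, pitch, yaw] about the fixed x, y, z axes, in that order (R = Rz(yaw) Ry(pitch) Rx(roll)).
In Python, from bench import arm gives the robot as it stands.
- The arm moves only by the tool carry_out, never from a script. Its argument "steps" is a list of rows, each an object with "delta_pos": the shift along the tool's x, y, z in m, a list of three; "rotation": the turn, a rotation vector about the tool's x, y, z in rad, a list of three; "claw": the closure, from 0 (fully open) to 1 (shut). A call has 1 to 10 rows; each row is the pose to reach, as a shift and turn from the pose commanded when the call began, along the tool's axes at that moment; what a row does not reach only later rows make up. A row lasts 1/12 s, in which the tool goes at most 41.7 mm and 7.16 degrees, less where a joint would pass 70% of its speed; a pose out of reach is approached as far as the arm can. A call with a gripper value outside its range is refused whole. The fingers move at their own pace and stop on an object; "squeeze" is the grip in N (left out, the last holds). Time passes only in rows, so rows that repeat a pose let the fingers close. It gives the time, the measured TCP pose, the force and the opening at its end, in the units of the state.
- arm.get_obs(): the state, without advancing time (a new reading comes with each control period).
- arm.snapshot(name): name is "scene" or "side" or "wrist"; returns the picture (480x640x3 uint8, red, green, blue); there is no depth.
- arm.camera_model(name): a dict with "vfov" (degrees; the focal length in pixels is half the picture's height over the tangent of half this angle, whatever the lens; pixels are square), "cx", "cy" (the principal point, pixels), "R" (3x3) and "t" (3): a world point X has camera coordinates R X + t. Camera axes: x right, y down, z forward; pixel columns grow to the right and rows downward; lengths in mm; the calibration is good to about 2 mm. A picture is of the moment at which its call begins: read the wrist's pose just before it. camera_model takes no time and is no camera call; for the wrist camera it gives the pose at the moment of the call.
- arm.close_job(): hands the job in, once; it reports no verdict.
The state is a dict: "t": time; "q": joint angles; "qd": joint speeds; "joint_efforts": joint torques, N m; "tool_pos": TCP position; "orientation": TCP orientation; "ft_force": force on the tool from outside, world axes, zero at the start; "torque": the same for the moment, N m; "finger_gap": finger opening in mm.
Only numpy, scipy, OpenCV 4.12 (cv2) and the standard library are available. Lean on these libraries where they do the work, as an engineer would, in place of code of your own. Each camera call takes 0.05 s, during which the arm holds its last target.

## Task

Take the empty drying screen from the wooden slatted stand and slide it, handle outwards, fully home onto the middle of the three pairs of runners in the rack on top of the two drawers. Also push the half-open catch tray under the rack fully shut. Leave the screen on the lowest runners where it is, and do not knock or shift the other things on the bench.

Things in the scene. Friction and masses are not known exactly. Their poses are not given: they have to be found in the camera images.
- rack: White plastic stack fixed on the bench: two drawers (52 mm high each), an open drying rack on top; 172 mm wide, 146 deep, on feet 12 to 26 mm high. Origin: centre of the underside of the lower drawer, above the feet. x runs from the open front (towards the robot, face at x = -73 mm) to the back, y to the left seen from the front, z up. Three pairs of grey L-shaped runners along x, ledge tops at z = 128, 170, 212 mm.
- rails_mid (a point): On the rack's middle line at its front face (rack x = -73 mm), level with the ledge tops of the middle runners (rack z = 170 mm); rack axes. Ledges are 12 mm wide, 3.5 thick; 157 mm free between the upright flanges; upright stop strips at the back, rack x = +63 mm. A screen fully home here has its frame's centre at rack x = -2, y = 0, underside at z = 170 mm.
- cover_edge (a point): Middle of the front edge of the clear, white-rimmed rain cover over the rack, on its underside (rack x = -95 mm, z = 256 mm; the rim is 6 mm thick). It juts out 22 mm over the front, so a hand cannot come straight down on the handles of screens in the rack.
- screen_grip (a point): Centre of the handle of the empty screen lying on the slatted stand (26 mm high, 104 deep, 160 wide; handle overhangs its front). Screen: flat mesh in a steel frame, 130 (x) by 150 mm (y), 6 thick, rear corners cut by 11 mm, 130 to 210 g. Handle: wooden block 52 long (x), 24 wide, 18 high, undersides level. x runs from the handle to the rear edge, which enters first; z up. Frame's front edge is 26 mm along x.
- screen_mid (a point): Centre of the same screen's frame, 3 mm above its underside, 91 mm along x from the handle's centre; axes as screen_grip.
- tray (a joint): How far the catch tray (the upper drawer, directly under the rack) is pulled out towards the front, in m: 0 fully shut, 0.10 at its limit. It slides along the rack's x with about 1.5 N of friction and stays where it is left.
- tray_pull (a point): Middle of the outer edge of the catch tray's grey pull ledge (70 mm wide, 30 mm out from the front panel, edge 12 mm high), half-way up the edge: rack z = 76 mm, rack x = -103 mm when shut; it moves with the tray. Rack axes. The handle of the screen on the lowest runners sticks out above it.
- low_screen_mid (a point): Centre of the frame of a like screen that already lies home on the lowest runners (underside at rack z = 128 mm, its handle sticks out to rack x = -119 mm). It stays there.
- awl: Awl with a turned wooden handle, lying on the bench, 145 mm long. Bystander. Origin under its middle.
- funnel: Blue funnel standing mouth down, 96 mm across, 92 mm high. Bystander. Origin at the centre of its underside.
- tweezers: Steel tweezers lying flat, 150 mm long, 8 mm high. Bystander. Origin under their middle.
- dish: Small glass dish, 80 mm across, 28 mm high. Bystander. Origin at the centre of its underside.
- pot: Empty terracotta pot, 112 mm across, 92 mm high. Bystander. Origin at the centre of its underside.
- dibber: Dark wooden dibber lying on the bench, 163 mm long, 28 mm thick. Bystander. Origin under its middle.

How it is judged (in metres and radians):
At the end, for the whole second after the job is handed in: The screen rests released, level (within 0.06 rad) and straight (within 0.07 rad) on the middle runners, handle outwards, no more than 7 mm short of the end stops and its underside within about 4 mm of the ledge tops (z 170 mm in the rack); the catch tray is shut to within 5 mm; nothing moves (x of screen_mid in the frame of rack between -0.009 and 0.004 m and y of screen_mid in the frame of rack between -0.006 and 0.006 m and z of screen_mid in the frame of rack between 0.169 and 0.178 m and angle between the x axis of screen_mid and the x axis of rack, either way round below 0.07 rad and angle between screen_mid's own z axis and vertical below 0.06 rad and x of screen_grip in the frame of rack below -0.07 m and value of joint tray below 0.005 m and linear speed of screen below 0.02 m/s); the robot touches nothing.
It fails at once if the screen on the lowest runners is shifted by more than 12 mm (distance of low_screen_mid from where it was at the start of the episode above 0.012 m).
It fails at once if another thing on the bench (awl, funnel, tweezers, dish, pot or dibber) is shifted by more than 25 mm (distance of any of awl, funnel, tweezers, dish, pot, dibber from where it was at the start of the episode above 0.025 m).
It also fails if it takes over 64 s, if anything falls off the work surface, if the arm or the gripper's body presses on something with over 40 N, if the wrist force passes 120 N, or if a joint passes its speed limit or range.

## Working session

There is one attempt and no reset: what is moved stays moved. The work goes in short steps, Python scripts to look and compute and a tool call to move; the robot and the scene stay as the last step left them, time stands still between calls to the robot, and variables do not carry over. Pictures are saved under pics/ and viewed, and the job is handed in when it is done.

Besides the shell and the picture viewer there is one more tool, called as name(argument=value, ...), one argument or row to a line, values as JSON. carry_out: Moves the arm, as the interface text tells. Its arguments: {"type":"object","properties":{"steps":{"type":"array","items":{"type":"object","properties":{"delta_pos":{"type":"array","items":{"type":"number"}},"rotation":{"type":"array","items":{"type":"number"}},"claw":{"type":"number"}}}},"squeeze":{"type":"number"}},"required":["steps"]}

```bash
ls; mkdir -p pics; python3 - <<'E'
from bench import arm
import cv2,numpy as np
print(arm.get_obs())
for n in ["scene","side","wrist"]:
    m=arm.camera_model(n);print(n,m)
    im=arm.snapshot(n);cv2.imwrite(f"pics/{n}0.png",im[:,:,::-1])
E
```

```text
pics
{'t': 0.0, 'q': array([-7.66626396e+01,  1.58480639e+01,  8.62949611e+01, -1.50438315e-03,
        7.79619231e+01, -6.93211422e+00]), 'qd': array([ 0.00413397,  0.00726938,  0.07437113, -0.02262692,  0.04644009,
       -0.1023362 ]), 'joint_efforts': array([ 2.04338794e-03, -4.04574251e+01, -2.37222040e+01,  7.01784412e-02,
        3.44952126e-02, -1.15725925e-04]), 'tool_pos': array([ 199.14857855, -539.1879861 ,  403.80182291]), 'orientation': array([-96.12923448,  89.89504151, 104.14055528]), 'ft_force': array([-0.25746661, -0.12440915,  0.14744185]), 'torque': array([-0.0326193 ,  0.01036585,  0.05972424]), 'finger_gap': 93.83828817101168}
scene {'vfov': 57.91490306677106, 'cx': 315.308099994484, 'cy': 243.66097110341568, 'R': array([[-0.92280787, -0.38525239, -0.00249617],
       [-0.33369876,  0.80252423, -0.49457052],
       [ 0.19253771, -0.4555606 , -0.86913392]]), 't': array([533.48523386, 307.08855417, 973.62269263])}
side {'vfov': 42.84653978534763, 'cx': 311.15575163649265, 'cy': 236.59648031419482, 'R': array([[-0.96960751, -0.24448467,  0.00940895],
       [-0.15524136,  0.58504118, -0.79600687],
       [ 0.18910685, -0.7732749 , -0.60521445]]), 't': array([ 565.78312113,  243.96614683, 1327.74683759])}
wrist {'vfov': 63.59593386408984, 'cx': 327.24790415054406, 'cy': 230.4536023079706, 'R': array([[ 0.3460836 , -0.93820267, -0.00137709],
       [-0.89835826, -0.33180833,  0.2878466 ],
       [-0.27051538, -0.09838187, -0.95767554]]), 't': array([-574.99186816,  -29.30164688,  393.09896485])}
```

View pics/scene0.png

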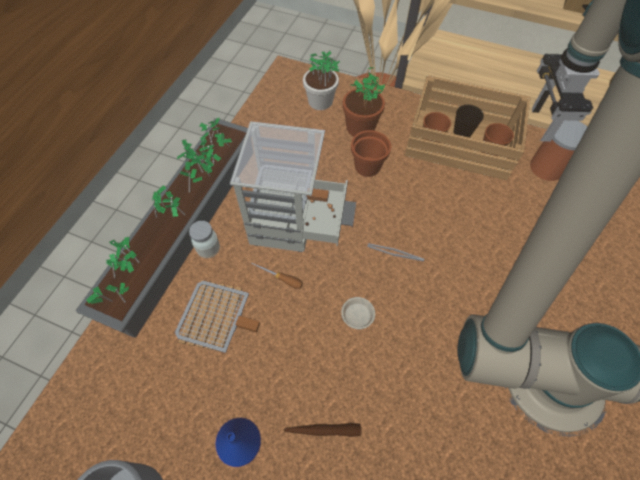

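View pics/side0.png

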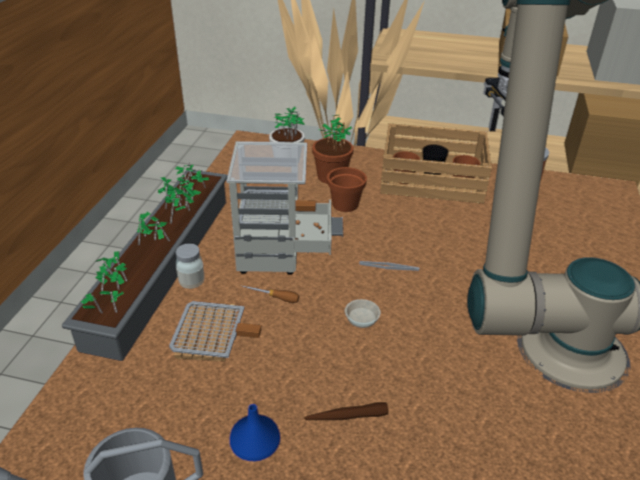

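View pics/wrist0.png

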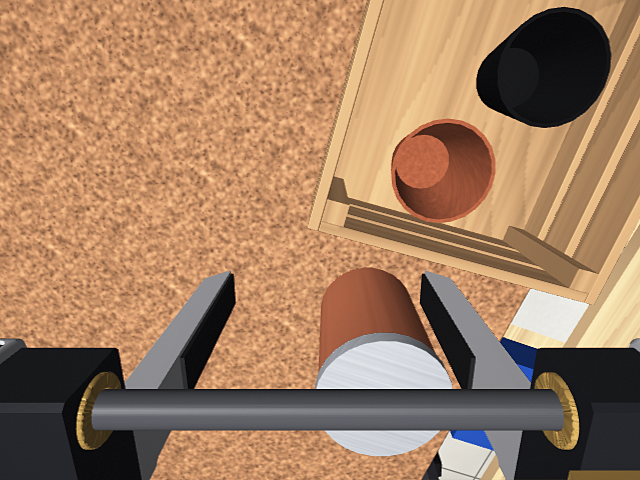

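The scene view shows the rack around (280,190) with the tray pulled out to the right, towards the robot. The screen on its stand is at (212,315), with its handle at (248,324). I'll zoom in next.

```bash
cat > h.py <<'E'
import numpy as np,cv2
def K(m):
    f=240/np.tan(np.radians(m['vfov'])/2); return f,m['cx'],m['cy']
def ray(m,u,v):
    f,cx,cy=K(m); R=np.array(m['R']);t=np.array(m['t'])
    d=R.T@np.array([(u-cx)/f,(v-cy)/f,1]); return -R.T@t, d/np.linalg.norm(d)
def onz(m,u,v,z):
    c,d=ray(m,u,v); return c+d*(z-c[2])/d[2]
def tri(obs):
    A=np.zeros((3,3));b=np.zeros(3)
    for m,u,v in obs:
        c,d=ray(m,u,v);P=np.eye(3)-np.outer(d,d);A+=P;b+=P@c
    x=np.linalg.solve(A,b)
    return x
def proj(m,X):
    f,cx,cy=K(m);p=np.array(m['R'])@np.array(X,float)+np.array(m['t']);return np.array([cx+f*p[0]/p[2],cy+f*p[1]/p[2]])
def crop(src,out,x0,y0,w,h,s):
    im=cv2.imread(src)[y0:y0+h,x0:x0+w];cv2.imwrite(out,cv2.resize(im,None,fx=s,fy=s,interpolation=cv2.INTER_CUBIC))
E
python3 - <<'E'
from h import *
crop('pics/scene0.png','pics/s_rack.png',225,115,140,140,4)
crop('pics/side0.png','pics/d_rack.png',220,135,140,145,4)
crop('pics/scene0.png','pics/s_scr.png',165,270,140,90,5)
crop('pics/side0.png','pics/d_scr.png',160,280,140,90,5)
E
```

```text
(no output)
```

View pics/s_rack.png

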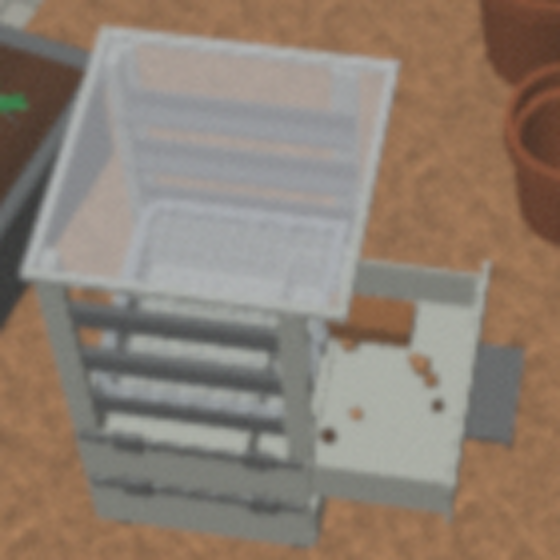

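View pics/d_rack.png

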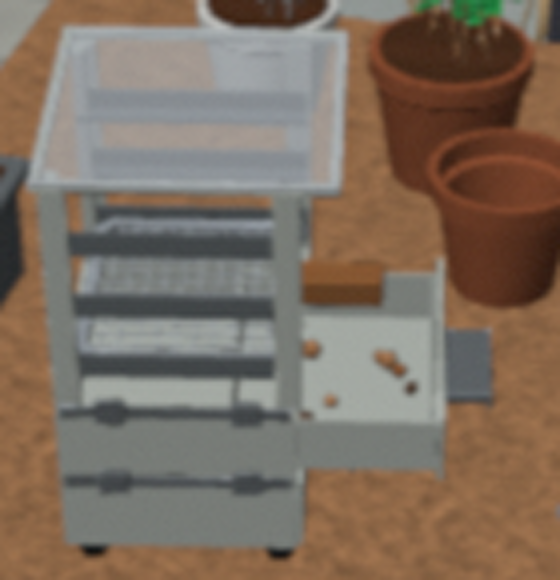

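View pics/s_scr.png

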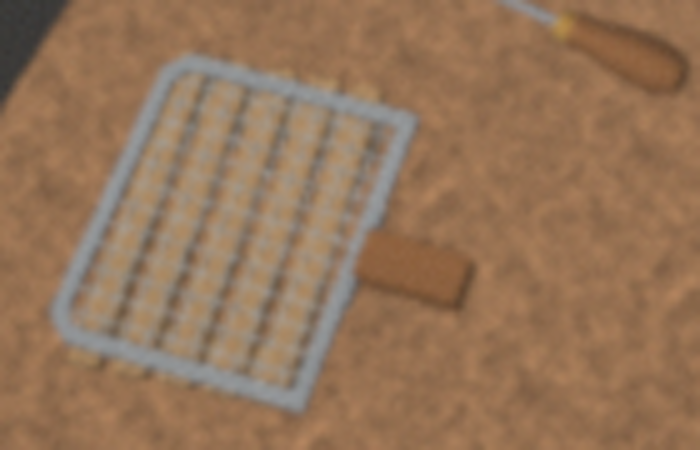

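View pics/d_scr.png

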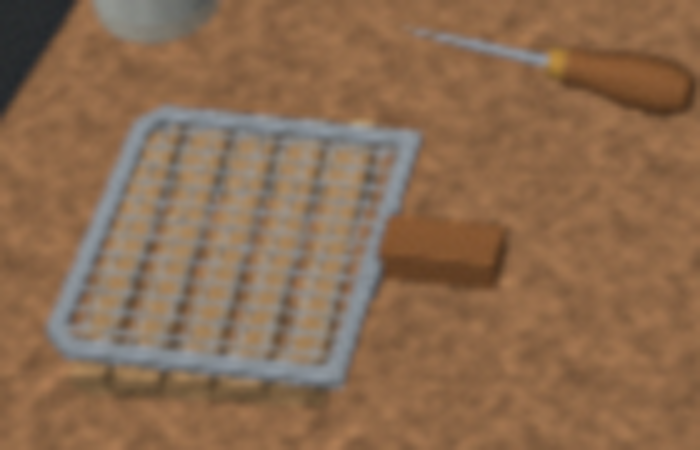

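```bash
python3 - <<'E'
from bench import arm
from h import *
S=arm.camera_model('scene');D=arm.camera_model('side')
for n,m in(('S',S),('D',D)): print(n,ray(m,320,240)[0].round(), ray(m,320,240)[1].round(2))
fs=lambda u,v:(S,225+u/4,115+v/4); fd=lambda u,v:(D,220+u/4,135+v/4)
P={}
for nm,a,b in [('cov farL-back',(104,29),(65,29)),('cov front-far',(398,64),(347,29)),('cov front-near',(346,316),(339,191)),('cov back-near',(25,275),(32,187)),
   ('ledge far corner',(523,346),(491,331)),('ledge near',(510,441),(491,402)),('tray near-top?',(455,487),(441,440))]:
    X=tri([fs(*a),fd(*b)]);P[nm]=X
    print(nm,X.round(1),(proj(S,X)-fs(*a)[1:]).round(2),(proj(D,X)-fd(*b)[1:]).round(2))
gs=lambda u,v:(S,165+u/5,270+v/5); gd=lambda u,v:(D,160+u/5,280+v/5)
for nm,a,b in [('front far',(414,115),(417,132)),('front near',(303,407),(340,385)),]:
    X=tri([gs(*a),gd(*b)]);print(nm,X.round(1),(proj(S,X)-gs(*a)[1:]).round(2)); print(onz(*gs(*a),30),onz(*gd(*b),30))
# handle from masks
for m,f in((S,'scene'),(D,'side')):
    im=cv2.imread(f'pics/{f}0.png');h=cv2.cvtColor(im,cv2.COLOR_BGR2HSV)
    for (u,v) in ([(245,324)] if f=='scene' else [(245,328)]): print(f,h[v-3:v+4,u].tolist(), h[v+25,u])
E
```

```text
S [407. 403. 999.] [ 0.19 -0.47 -0.86]
D [ 335. 1022.  992.] [ 0.17 -0.77 -0.61]
cov farL-back [ 828.2 -217.   273.3] [-0.19 -0.1 ] [0.18 0.09]
cov front-far [ 660.  -250.5  279.7] [-0.16 -0.06] [0.15 0.04]
cov front-near [621.6 -84.6 271.8] [-0.18 -0.07] [0.18 0.05]
cov back-near [786.1 -43.9 272.6] [0.12 0.06] [-0.12 -0.05]
ledge far corner [ 560.1 -227.9   90.2] [0.4  0.11] [-0.41 -0.07]
ledge near [ 544.7 -160.2   85.9] [-0. -0.] [0. 0.]
tray near-top? [ 565.4 -116.7   84.8] [-0.37 -0.11] [0.38 0.06]
front far [720.4  83.4  29.1] [-0.1  -0.04]
[719.84651865  83.70723733  30.        ] [720.29409359  84.25270784  30.        ]
front near [703.6 228.9  23.3] [-0.18 -0.06]
[701.14656805 230.01935048  30.        ] [701.55339753 234.27620502  30.        ]
scene [[13, 139, 143], [13, 146, 140], [13, 140, 142], [13, 137, 140], [13, 141, 141], [13, 141, 134], [13, 144, 124]] [ 14 118 145]
side [[13, 159, 136], [13, 161, 135], [13, 162, 134], [13, 159, 133], [13, 158, 131], [13, 161, 127], [12, 156, 119]] [ 14 128 143]
```

```bash
cat >> h.py <<'E'
from scipy.spatial.transform import Rotation as Rn
def toolR(o): return Rn.from_euler('xyz',o,degrees=True).as_matrix()
def wantR(yaw,tilt,s=1):
    y,t=np.radians([yaw,tilt]);f=np.array([np.cos(y),np.sin(y),0])
    x=f*np.cos(t)-np.array([0,0,np.sin(t)]);yy=s*np.array([-np.sin(y),np.cos(y),0]);return np.c_[x,yy,np.cross(x,yy)]
def delta(o,P,R2):
    R1=toolR(o['orientation']);return (R1.T@(np.array(P)-o['tool_pos'])/1000).round(4),Rn.from_matrix(R1.T@R2).as_rotvec().round(4)
E
python3 - <<'E'
from bench import arm
from h import *
o=arm.get_obs();R=toolR(o['orientation']);print(R.round(2))
W=arm.camera_model('wrist');c=ray(W,320,240)[0];print('cam in tool',R.T@(c-o['tool_pos']),'dir',R.T@W['R'][2])
for s in(1,-1):
    R2=wantR(12.8,45,s); print(s,delta(o,[640-200,-167-60,420],R2))
# rough: tool at 45deg viewing
E
```

```text
[[-0.    0.35 -0.94]
 [ 0.   -0.94 -0.35]
 [-1.   -0.   -0.  ]]
cam in tool [ 19.83394727   0.77145223 -84.83668477] dir [9.57618601e-01 6.07215741e-05 2.88039252e-01]
1 (array([-0.0156, -0.2095, -0.3341]), array([-2.7908, -0.0773,  1.1558]))
-1 (array([-0.0156, -0.2095, -0.3341]), array([0.1231, 0.7842, 0.0525]))
```

```bash
python3 - <<'E'
from bench import arm
from h import *
o=arm.get_obs()
R2=wantR(12.8,30,-1);P=np.array([462,-208,385])-R2@[20,0.8,-85];print(P,delta(o,P,R2))
E
```

```text
[ 403.48883138 -220.47302421  321.38784068] (array([ 0.083 , -0.2281, -0.3021]), array([0.1175, 1.0456, 0.0695]))
```

carry_out(
  steps=[
    {"delta_pos":[0,-0.04,-0.05],"rotation":[0.01,0.1,0.01],"claw":0},
    {"delta_pos":[0.04,-0.114,-0.15],"rotation":[0.06,0.52,0.035],"claw":0},
    {"delta_pos":[0.083,-0.228,-0.302],"rotation":[0.118,1.046,0.07],"claw":0},
    {"delta_pos":[0.083,-0.228,-0.302],"rotation":[0.118,1.046,0.07],"claw":0},
    {"delta_pos":[0.083,-0.228,-0.302],"rotation":[0.118,1.046,0.07],"claw":0},
    {"delta_pos":[0.083,-0.228,-0.302],"rotation":[0.118,1.046,0.07],"claw":0},
    {"delta_pos":[0.083,-0.228,-0.302],"rotation":[0.118,1.046,0.07],"claw":0},
    {"delta_pos":[0.083,-0.228,-0.302],"rotation":[0.118,1.046,0.07],"claw":0},
    {"delta_pos":[0.083,-0.228,-0.302],"rotation":[0.118,1.046,0.07],"claw":0},
    {"delta_pos":[0.083,-0.228,-0.302],"rotation":[0.118,1.046,0.07],"claw":0},
  ],
)

```text
t: 0.98
tool_pos: [402.9, -216.4, 319.2]
orientation: [-179.6, 29.9, 13.1]
ft_force: [-1.1, -0.4, 0.3]
finger_gap: 93.8
```

carry_out(
  steps=[
    {"delta_pos":[0,0,0],"rotation":[0,0,0],"claw":0},
    {"delta_pos":[0,0,0],"rotation":[0,0,0],"claw":0},
  ],
)

```text
t: 1.15
tool_pos: [403.7, -220.4, 321.5]
orientation: [179.9, 30.0, 12.8]
ft_force: [-0.6, 0.3, 0.2]
finger_gap: 93.8
```

```bash
cat > look.py <<'E'
import sys,pickle
from bench import arm
from h import *
n=sys.argv[1];o=arm.get_obs();m=arm.camera_model('wrist');im=arm.snapshot('wrist')
cv2.imwrite(f'pics/{n}.png',im[:,:,::-1]);pickle.dump((m,o),open(f'{n}.pkl','wb'))
print({k:np.round(o[k],2) for k in('t','q','tool_pos','orientation','ft_force','finger_gap')})
E
python3 look.py w1
```

```text
{'t': np.float64(1.15), 'q': array([-58.02,   8.57, 126.85,  79.7 ,  56.22, -37.19]), 'tool_pos': array([ 403.68, -220.36,  321.47]), 'orientation': array([179.91,  30.03,  12.8 ]), 'ft_force': array([-0.6 ,  0.32,  0.2 ]), 'finger_gap': np.float64(93.81)}
```

View pics/w1.png

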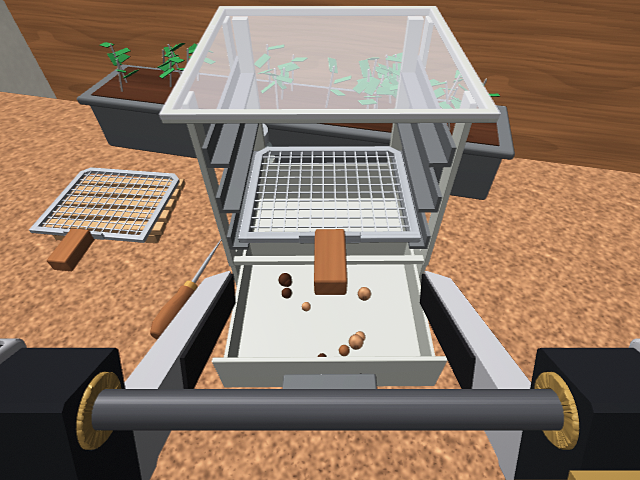

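The wrist view has the rack centred. The cover's front edge runs from (163,118) to (498,118), the low screen's handle is at (330,262), and the target screen is at left with its handle at (70,250). I'll zoom in for the corners.

```bash
python3 - <<'E'
from h import *
crop('pics/w1.png','pics/w1a.png',150,90,200,150,4)
crop('pics/w1.png','pics/w1b.png',320,90,200,150,4)
crop('pics/w1.png','pics/w1c.png',220,210,200,150,4)
crop('pics/w1.png','pics/w1d.png',20,150,180,135,4)
E
```

```text
(no output)
```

View pics/w1a.png

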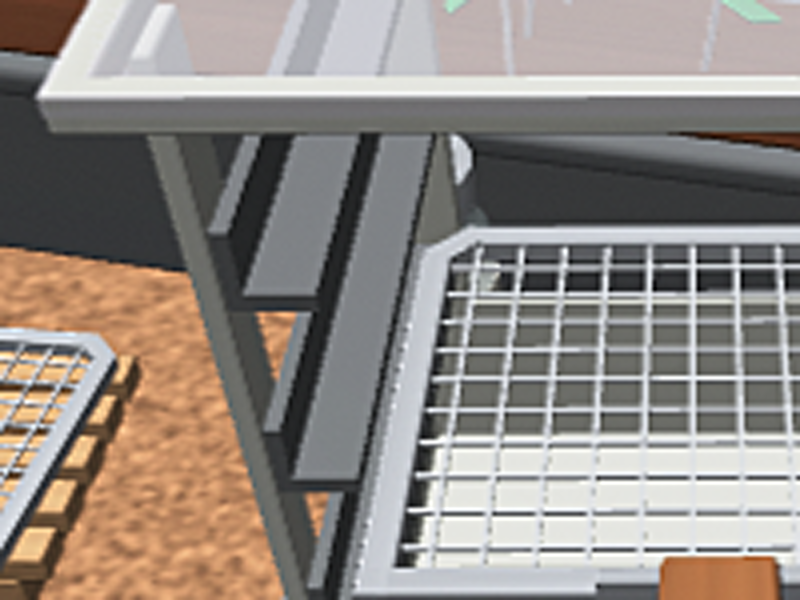

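View pics/w1b.png

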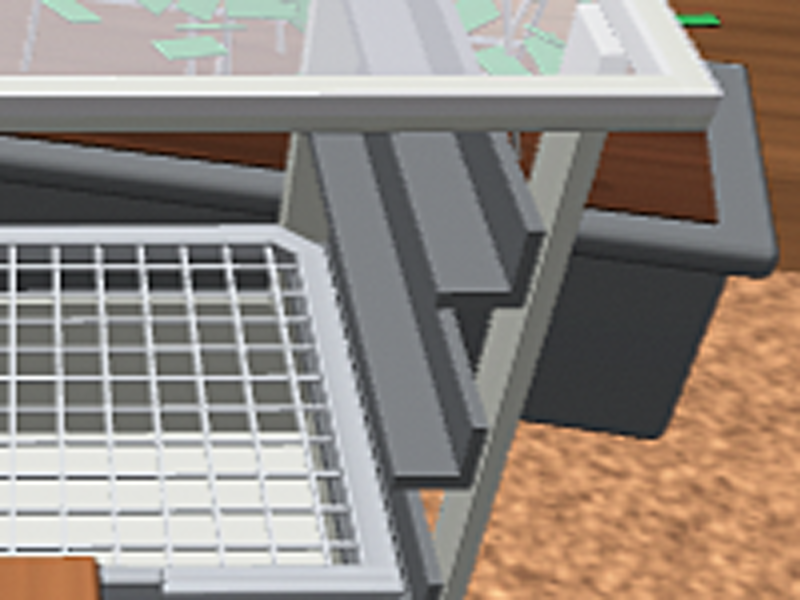

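View pics/w1c.png

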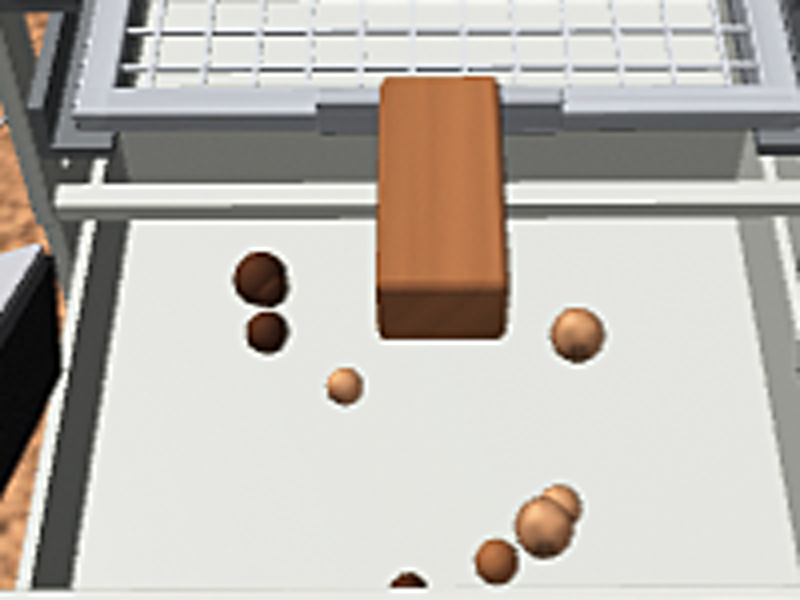

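View pics/w1d.png

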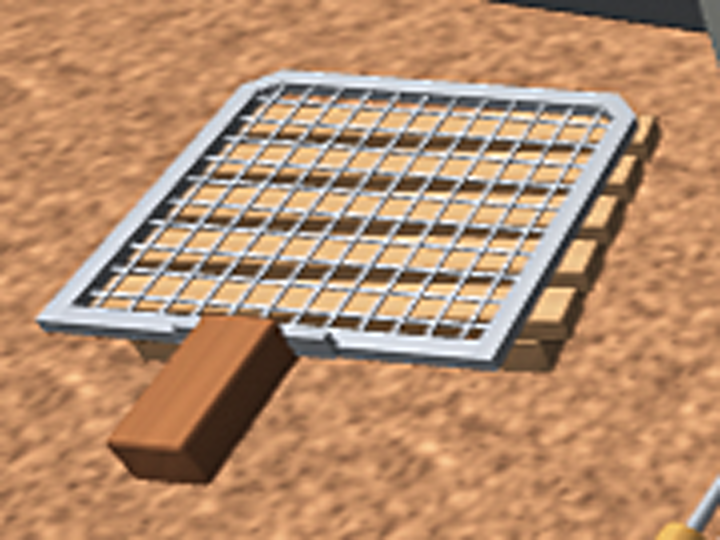

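```bash
cat > fit.py <<'E'
import pickle
from h import *
from bench import arm
from scipy.optimize import least_squares
m,o=pickle.load(open('w1.pkl','rb'));S=arm.camera_model('scene');D=arm.camera_model('side')
def xf(p,X): # p=x,y,z,yaw
    c,s=np.cos(p[3]),np.sin(p[3]);X=np.asarray(X,float);return np.array([p[0]+c*X[0]-s*X[1],p[1]+s*X[0]+c*X[1],p[2]+X[2]])
A=lambda u,v:(150+u/4,90+v/4);B=lambda u,v:(320+u/4,90+v/4);C=lambda u,v:(220+u/4,210+v/4);E=lambda u,v:(20+u/4,150+v/4)
H=86
low=[(A(358,592),(-67,75,134)),(B(403,590),(-67,-75,134)),(C(378,288),(-119,12,146)),(C(505,288),(-119,-12,146)),(C(382,78),(-67,12,146)),(C(498,78),(-67,-12,146)),(C(379,338),(-119,12,128)),(C(506,338),(-119,-12,128))]
rail=[(A(292,479),(-73,78.5,170)),(A(358,479),(-73,66.5,170)),(B(395,478),(-73,-66.5,170)),(B(462,474),(-73,-78.5,170)),(A(243,294),(-73,78.5,212)),(A(316,296),(-73,66.5,212)),(B(437,292),(-73,-66.5,212)),(B(512,292),(-73,-78.5,212))]
cov=[(A(40,97),(-95,1,262)),(B(722,95),(-95,-1,262)),(A(48,132),(-95,1,256)),(B(714,130),(-95,-1,256))]
def run(pts,p0,w=False):
    def f(p):
        r=[]
        for uv,X in pts:
            X=np.array(X,float)
            if abs(X[1])==1: X[1]*=p[4]
            r+=list(proj(m,xf(p,X))-uv)
        return r
    s=least_squares(f,p0,loss='soft_l1');r=np.array(f(s.x)).reshape(-1,2);return s.x,r
p0=[733,-147,14,.222,86]
for n,pts in(('low',low),('rail',rail),('rail+cov',rail+cov),('all',low+rail+cov)):
    x,r=run(pts,p0);print(n,x[:3].round(1),np.degrees(x[3]).round(2),x[4].round(1),'\n',r.round(1).tolist())
scr=[(E(40,320),(26,75,32)),(E(495,355),(26,-75,32)),(E(110,443),(-26,12,44)),(E(188,455),(-26,-12,44)),(E(207,318),(26,12,44)),(E(297,350),(26,-12,26+6)),(E(250,85),(145,75,32)),(E(278,71),(156,64,32)),(E(607,94),(156,-64,32)),(E(635,112),(145,-75,32)),(E(210,482),(-26,-12,26))]
def f(p): return np.concatenate([proj(m,xf([p[0],p[1],p[3],p[2]],X))-uv for uv,X in scr])
s=least_squares(f,[686,153,.115,0],loss='soft_l1');print('scr',s.x[:2],np.degrees(s.x[2]),s.x[3]);print(f(s.x).reshape(-1,2).round(1).tolist())
E
python3 fit.py
```

```text
low [ 738.5 -147.3   11.4] 13.0 86.0 
 [[0.3, 0.7], [-0.6, 1.0], [-0.5, -0.7], [1.2, -0.8], [-0.2, -0.8], [0.4, -0.9], [-0.2, 0.9], [-0.0, 0.8]]
rail [ 736.6 -146.4   16.3] 13.26 86.0 
 [[0.1, 0.0], [-0.1, -0.0], [0.1, -0.5], [-0.5, 0.4], [0.0, 0.3], [-0.0, -0.3], [0.6, 0.1], [-0.1, -0.0]]
rail+cov [ 736.8 -146.5   15.8] 13.21 90.7 
 [[0.3, 0.2], [0.1, 0.2], [-0.1, -0.2], [-0.7, 0.7], [0.3, 0.6], [0.2, 0.0], [0.4, 0.5], [-0.3, 0.4], [-0.9, -1.2], [0.7, -1.4], [0.6, 0.1], [-1.0, -0.1]]
all [ 735.9 -146.8   16.2] 13.3 90.3 
 [[-2.1, -0.6], [-0.1, -1.0], [-1.4, -1.7], [0.9, -1.9], [-1.3, -2.6], [-0.2, -2.8], [-1.1, 0.2], [-0.3, -0.0], [0.3, 1.0], [0.0, 0.9], [0.5, 0.3], [-0.1, 1.2], [0.2, 1.2], [0.1, 0.7], [1.1, 0.9], [0.4, 0.8], [-0.5, -0.7], [1.1, -1.1], [1.0, 0.7], [-0.6, 0.2]]
scr [689.35468058 156.53028031] 7.024267202595801 -4.965026777704954
[[-0.8, 0.5], [-0.5, 0.8], [-0.6, -0.3], [-0.2, -1.6], [0.2, -1.9], [0.5, -1.8], [-2.8, 0.8], [1.2, 0.2], [1.9, -0.0], [-0.6, 0.7], [1.8, 1.3]]
```

```bash
cat >> h.py <<'E'
RK=np.array([736.5,-146.6,15.0]);RY=13.2
def rk(x,y,z):
    c,s=np.cos(np.radians(RY)),np.sin(np.radians(RY));return RK+[c*x-s*y,s*x+c*y,z]
def tcp(tip,R,d): return np.array(tip)-R[:,0]*d
def inrk(P):
    c,s=np.cos(np.radians(RY)),np.sin(np.radians(RY));d=np.array(P)-RK;return np.array([c*d[0]+s*d[1],-s*d[0]+c*d[1],d[2]])
E
python3 - <<'E'
from bench import arm
from h import *
o=arm.get_obs();R=wantR(RY,30,-1)
print(inrk([552.4,-194,88]), 'tip now',inrk(o['tool_pos']+199*toolR(o['orientation'])[:,0]))
a=tcp(rk(-215,0,71),R,199);b=tcp(rk(-107,0,71),R,199)
print(a,b,delta(o,a,R)); o2=dict(o);o2['tool_pos']=a;o2['orientation']=Rn.from_matrix(R).as_euler('xyz',degrees=True);print(delta(o2,b,R))
E
```

```text
[-190.05970726   -4.10824481   73.        ] tip now [-168.70176876    1.40330495  207.56898392]
[ 359.39486745 -235.04921032  185.5       ] [ 464.54138896 -210.38731635  185.5       ] (array([0.0282, 0.0029, 0.1414]), array([-0.001 , -0.0001, -0.0081]))
(array([ 0.0935,  0.    , -0.054 ]), array([ 0., -0., -0.]))
```

carry_out(
  steps=[
    {"delta_pos":[0,0.003,0.04],"rotation":[0,0,-0.008],"claw":1},
    {"delta_pos":[0,0.003,0.08],"rotation":[0,0,-0.008],"claw":1},
    {"delta_pos":[0,0.003,0.12],"rotation":[0,0,-0.008],"claw":1},
    {"delta_pos":[0,0.003,0.141],"rotation":[0,0,-0.008],"claw":1},
    {"delta_pos":[0.014,0.003,0.141],"rotation":[0,0,-0.008],"claw":1},
    {"delta_pos":[0.028,0.003,0.141],"rotation":[0,0,-0.008],"claw":1},
    {"delta_pos":[0.028,0.003,0.141],"rotation":[0,0,-0.008],"claw":1},
    {"delta_pos":[0.028,0.003,0.141],"rotation":[0,0,-0.008],"claw":1},
  ],
)

```text
t: 1.87
tool_pos: [359.2, -236.0, 185.5]
orientation: [-179.9, 30.0, 13.2]
ft_force: [0.7, -0.1, -0.0]
finger_gap: 44.2
```

```bash
python3 look.py w2;python3 - <<'E'
from bench import arm
from h import *
o=arm.get_obs();R=wantR(RY,30,-1)
print('tip now',inrk(o['tool_pos']+199*toolR(o['orientation'])[:,0]))
im=arm.snapshot('side');cv2.imwrite('pics/d2.png',im[:,:,::-1]);crop('pics/d2.png','pics/d2c.png',200,130,240,180,3)
E
```

```text
{'t': np.float64(1.87), 'q': array([-65.97,  25.99, 138.47,  91.59,  58.32, -71.92]), 'tool_pos': array([ 359.24, -235.97,  185.45]), 'orientation': array([-179.93,   29.97,   13.15]), 'ft_force': array([ 0.72, -0.08, -0.02]), 'finger_gap': np.float64(44.2)}
tip now [-215.33375855   -0.61806944   71.42594526]
```

View pics/w2.png

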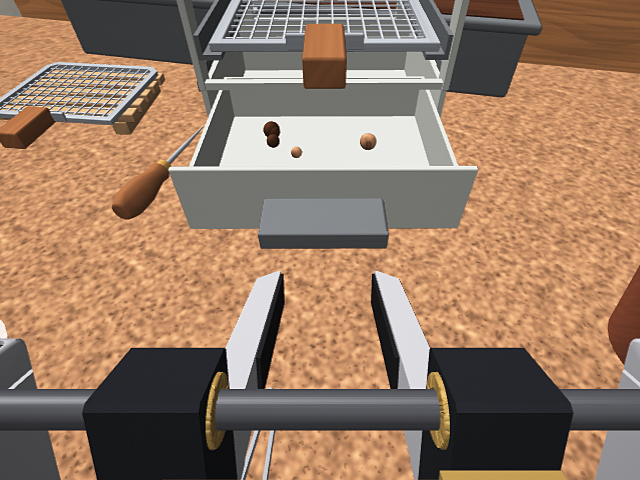

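View pics/d2c.png

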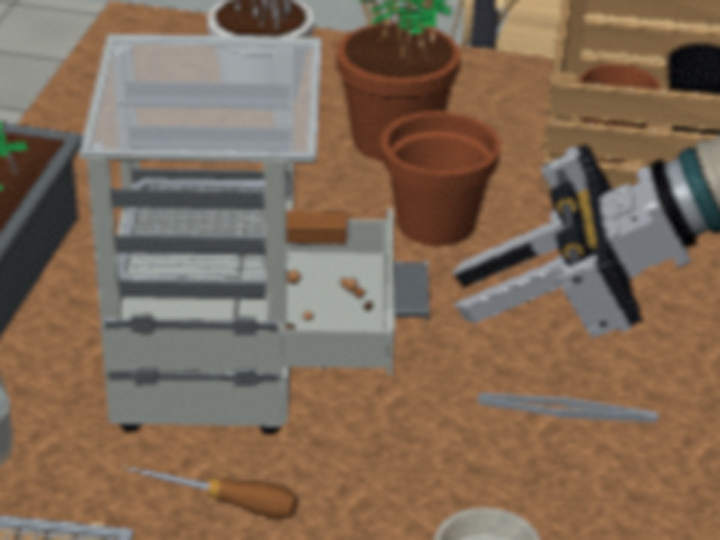

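The fingertips, at (275,275) and (380,275), line up with the pull ledge's front edge at (259–388,240). Pushing now.

carry_out(
  steps=[
    {"delta_pos":[0.013,0,-0.0075],"rotation":[0,0,0],"claw":0.55},
    {"delta_pos":[0.026,0,-0.015],"rotation":[0,0,0],"claw":0.55},
    {"delta_pos":[0.036,0,-0.021],"rotation":[0,0,0],"claw":0.55},
    {"delta_pos":[0.046,0,-0.0265],"rotation":[0,0,0],"claw":0.55},
    {"delta_pos":[0.056,0,-0.0325],"rotation":[0,0,0],"claw":0.55},
    {"delta_pos":[0.066,0,-0.038],"rotation":[0,0,0],"claw":0.55},
    {"delta_pos":[0.074,0,-0.0427],"rotation":[0,0,0],"claw":0.55},
    {"delta_pos":[0.08,0,-0.0462],"rotation":[0,0,0],"claw":0.55},
    {"delta_pos":[0.085,0,-0.049],"rotation":[0,0,0],"claw":0.55},
    {"delta_pos":[0.085,0,-0.049],"rotation":[0,0,0],"claw":0.55},
  ],
)

```text
t: 2.8
tool_pos: [455.4, -211.9, 186.0]
orientation: [-179.9, 29.9, 13.3]
ft_force: [0.1, 0.6, -0.6]
finger_gap: 42.5
```

```bash
python3 look.py w3;python3 - <<'E'
from bench import arm
from h import *
o=arm.get_obs()
print('tip now',inrk(o['tool_pos']+199*toolR(o['orientation'])[:,0]))
im=arm.snapshot('side');cv2.imwrite('pics/d3.png',im[:,:,::-1]);crop('pics/d3.png','pics/d3c.png',200,130,240,180,3)
E
```

```text
{'t': np.float64(2.8), 'q': array([-50.71,  27.22, 132.19, 103.07,  53.09, -66.64]), 'tool_pos': array([ 455.37, -211.87,  186.03]), 'orientation': array([-179.93,   29.91,   13.25]), 'ft_force': array([ 0.08,  0.6 , -0.63]), 'finger_gap': np.float64(42.5)}
tip now [-116.49723357    1.21360062   71.55691386]
```

View pics/w3.png

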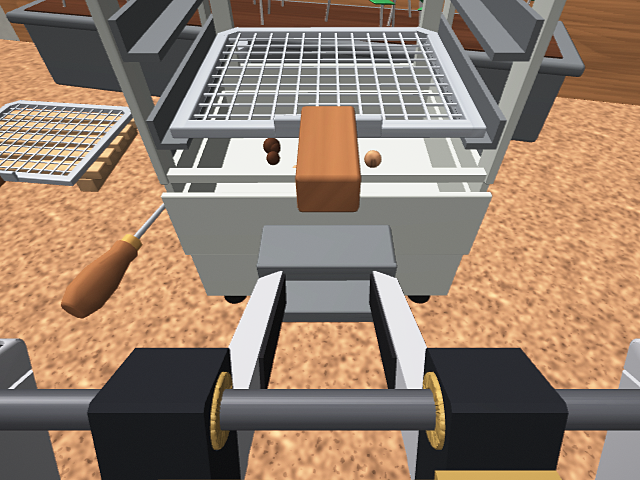

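View pics/d3c.png

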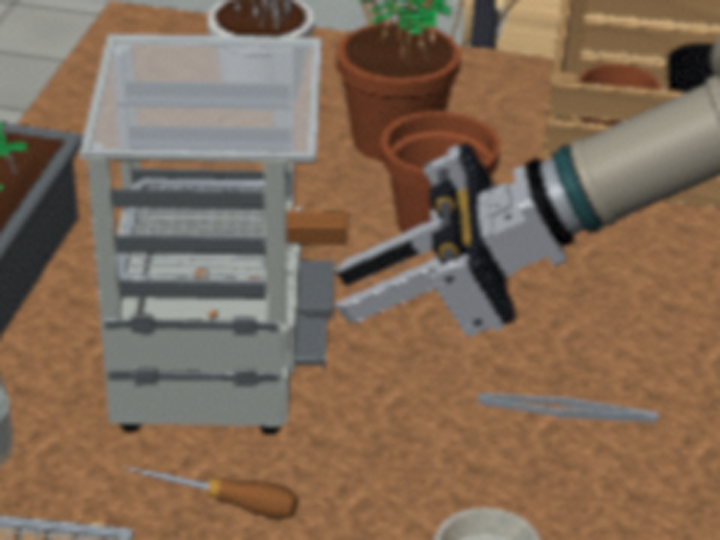

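carry_out(
  steps=[
    {"delta_pos":[0.003,0,-0.0017],"rotation":[0,0,0],"claw":0.55},
    {"delta_pos":[0.005,0,-0.0029],"rotation":[0,0,0],"claw":0.55},
    {"delta_pos":[0.007,0,-0.004],"rotation":[0,0,0],"claw":0.55},
    {"delta_pos":[0.007,0,-0.004],"rotation":[0,0,0],"claw":0.55},
  ],
)

```text
t: 3.23
tool_pos: [462.3, -209.7, 185.4]
orientation: [-179.8, 30.0, 13.3]
ft_force: [-6.1, -1.6, 2.3]
finger_gap: 42.3
```

carry_out(
  steps=[
    {"delta_pos":[0.001,0,-0.0006],"rotation":[0,0,0],"claw":0.55},
    {"delta_pos":[0.002,0,-0.0012],"rotation":[0,0,0],"claw":0.55},
    {"delta_pos":[0.002,0,-0.0012],"rotation":[0,0,0],"claw":0.55},
  ],
)

```text
t: 3.48
tool_pos: [463.0, -209.2, 185.5]
orientation: [-179.8, 30.1, 13.2]
ft_force: [-21.9, -5.1, 10.6]
finger_gap: 42.4
```

carry_out(
  steps=[
    {"delta_pos":[0.001,0,-0.0006],"rotation":[0,0,0],"claw":0.55},
    {"delta_pos":[0.002,0,-0.0012],"rotation":[0,0,0],"claw":0.55},
    {"delta_pos":[0.002,0,-0.0012],"rotation":[0,0,0],"claw":0.55},
  ],
)

```text
t: 3.73
tool_pos: [463.6, -208.6, 185.6]
orientation: [-179.7, 30.2, 13.0]
ft_force: [-40.3, -8.4, 19.1]
finger_gap: 42.2
```

The force climbed steeply with almost no travel, so the tray is on its stop. I'll back off and check.

carry_out(
  steps=[
    {"delta_pos":[-0.005,0,0.0029],"rotation":[0,0,0],"claw":0.5},
    {"delta_pos":[-0.03,0,0.017],"rotation":[0,0,0],"claw":0.2},
    {"delta_pos":[-0.06,0,0.035],"rotation":[0,0,0],"claw":0},
    {"delta_pos":[-0.09,0,-0.0],"rotation":[0,0,0],"claw":0},
    {"delta_pos":[-0.12,0,-0.04],"rotation":[0,0,0],"claw":0},
    {"delta_pos":[-0.12,0,-0.07],"rotation":[0,0,0],"claw":0},
    {"delta_pos":[-0.12,0,-0.07],"rotation":[0,0,0],"claw":0},
  ],
)

```text
t: 4.32
tool_pos: [401.6, -226.4, 313.0]
orientation: [179.4, 29.5, 12.8]
ft_force: [0.3, 0.3, 1.2]
finger_gap: 83.2
```

```bash
python3 look.py w4
```

```text
{'t': np.float64(4.32), 'q': array([-58.98,   9.84, 127.42,  80.78,  56.92, -40.26]), 'tool_pos': array([ 401.58, -226.39,  312.95]), 'orientation': array([179.43,  29.47,  12.83]), 'ft_force': array([0.32, 0.34, 1.18]), 'finger_gap': np.float64(83.24)}
```

View pics/w4.png

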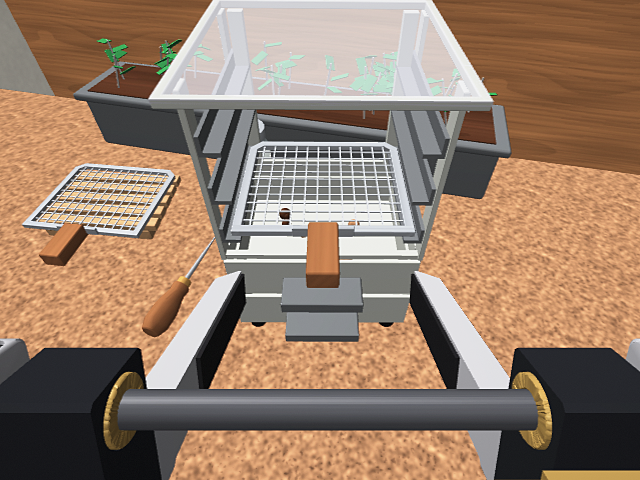

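The upper ledge now sits flush over the lower one at (320,295), so the tray is shut. Next I'll go to the screen on the stand.

```bash
python3 - <<'E'
from bench import arm
from h import *
o=arm.get_obs();R=wantR(7,30,-1);f=np.array([np.cos(np.radians(7)),np.sin(np.radians(7)),0])
c=np.array([715,158,0])-200*f+[0,0,250];P=c-R@[20,.8,-85];print(P,delta(o,P,R))
E
```

```text
[457.01865912 127.1298822  186.38784068] (array([ 0.1776, -0.3315,  0.0382]), array([ 0.0599, -0.0051,  0.0903]))
```

carry_out(
  steps=[
    {"delta_pos":[-0.02,-0.04,0],"rotation":[0,0,0],"claw":0},
    {"delta_pos":[0.0,-0.16,0],"rotation":[0.03,0,0.04],"claw":0},
    {"delta_pos":[0.0,-0.16,0],"rotation":[0.03,0,0.04],"claw":0},
    {"delta_pos":[0.0,-0.16,0],"rotation":[0.03,0,0.04],"claw":0},
    {"delta_pos":[0.1776,-0.3315,0.038],"rotation":[0.06,-0.005,0.09],"claw":0},
    {"delta_pos":[0.1776,-0.3315,0.038],"rotation":[0.06,-0.005,0.09],"claw":0},
    {"delta_pos":[0.1776,-0.3315,0.038],"rotation":[0.06,-0.005,0.09],"claw":0},
    {"delta_pos":[0.1776,-0.3315,0.038],"rotation":[0.06,-0.005,0.09],"claw":0},
    {"delta_pos":[0.1776,-0.3315,0.038],"rotation":[0.06,-0.005,0.09],"claw":0},
    {"delta_pos":[0.1776,-0.3315,0.038],"rotation":[0.06,-0.005,0.09],"claw":0},
  ],
)

```text
t: 5.2
tool_pos: [425.1, 54.0, 232.9]
orientation: [-179.3, 30.3, 7.4]
ft_force: [1.0, -0.3, 0.6]
finger_gap: 94.1
```

carry_out(
  steps=[
    {"delta_pos":[0,0,0],"rotation":[0,0,0],"claw":0},
    {"delta_pos":[0,0,0],"rotation":[0,0,0],"claw":0},
    {"delta_pos":[0,0,0],"rotation":[0,0,0],"claw":0},
  ],
)

```text
t: 5.45
tool_pos: [424.9, 53.3, 233.7]
orientation: [-179.2, 30.3, 7.6]
ft_force: [0.1, 0.3, 0.0]
finger_gap: 93.8
```

```bash
python3 look.py w5
```

```text
{'t': np.float64(5.45), 'q': array([ -8.39,  14.9 , 144.45, 158.4 ,  40.14, -80.52]), 'tool_pos': array([424.93,  53.31, 233.68]), 'orientation': array([-179.17,   30.26,    7.56]), 'ft_force': array([0.13, 0.29, 0.03]), 'finger_gap': np.float64(93.78)}
```

View pics/w5.png

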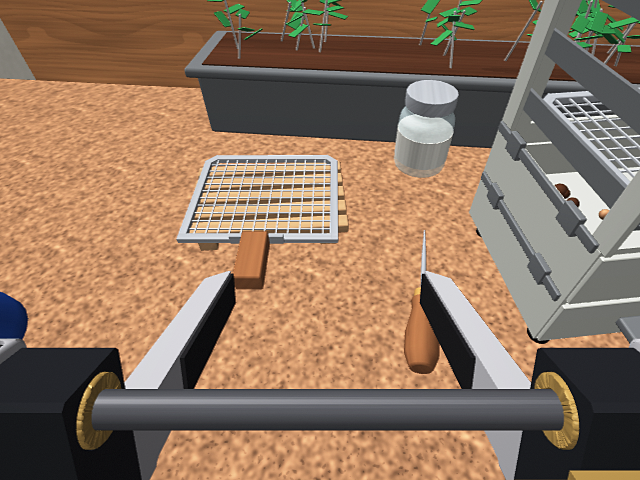

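```bash
python3 - <<'E'
from h import *
crop('pics/w5.png','pics/w5a.png',170,145,200,150,4)
E
```

```text
(no output)
```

View pics/w5a.png

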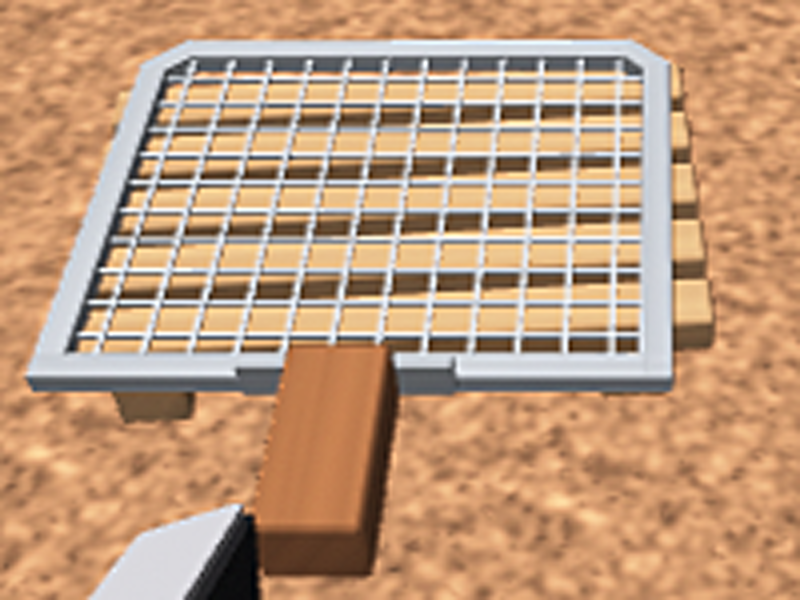

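```bash
python3 - <<'E'
import pickle
from h import *
from scipy.optimize import least_squares
m,o=pickle.load(open('w5.pkl','rb'))
E=lambda u,v:(170+u/4,145+v/4)
scr=[(E(27,374),(26,75,6)),(E(672,376),(26,-75,6)),(E(258,532),(-26,12,18)),(E(370,533),(-26,-12,18)),(E(287,346),(26,12,18)),(E(388,347),(26,-12,18)),(E(140,66),(145,75,6)),(E(188,42),(156,64,6)),(E(630,42),(156,-64,6)),(E(671,66),(145,-75,6)),(E(265,573),(-26,12,0)),(E(374,575),(-26,-12,0))]
def xf(p,X):
    c,s=np.cos(p[2]),np.sin(p[2]);return np.array([p[0]+c*X[0]-s*X[1],p[1]+s*X[0]+c*X[1],p[3]+X[2]])
for fix in(0,1):
  def f(p): return np.concatenate([proj(m,xf([p[0],p[1],p[2],26 if fix else p[3]],X))-uv for uv,X in scr])
  s=least_squares(f,[686,153,.115,26],loss='soft_l1');print(s.x[:2],np.degrees(s.x[2]),s.x[3]);print(f(s.x).reshape(-1,2).round(1).tolist())
p=s.x;yaw=np.degrees(p[2])
R=wantR(yaw,30,-1)
g=np.array([p[0]-4*np.cos(p[2]),p[1]-4*np.sin(p[2]),36]);ob=g-110*R[:,0]+[0,0,0]
for d in(100,0):
    P=tcp(g,R,180+d);print(d,P,delta(o,P,R))
E
```

```text
[688.09297458 153.82257637] 6.598527067927803 22.672532311667744
[[0.3, 1.1], [0.0, 0.3], [-2.5, -0.6], [-1.1, -0.9], [0.4, -0.8], [1.6, -1.1], [0.5, 0.2], [0.1, 0.3], [-0.1, -0.2], [-0.8, -0.4], [-0.1, 1.7], [0.8, 1.2]]
[685.28629402 152.52917637] 6.661757140614795 26.0
[[-0.7, 1.1], [1.1, 0.3], [-2.7, -0.1], [-0.9, -0.4], [0.3, -0.9], [1.8, -1.3], [-0.1, -0.6], [-0.4, -0.5], [0.5, -1.1], [-0.0, -1.3], [-0.3, 2.4], [1.0, 1.9]]
100 [440.46338756 123.93474725 176.        ] (array([ 0.0504, -0.0674,  0.0384]), array([-0.0067,  0.0046,  0.0135]))
0 [526.48121373 133.98131793 126.        ] (array([ 0.1504, -0.0661,  0.0379]), array([-0.0067,  0.0046,  0.0135]))
```

```bash
python3 - <<'E'
import pickle
from h import *
m,o=pickle.load(open('w5.pkl','rb'))
print(onz(m,421,370,12),onz(m,421,330,12),onz(m,424,235,3))
E
```

```text
[613.87341859   8.13644523  12.        ] [647.34714702   6.82227805  12.        ] [761.11459055  -2.12531148   3.        ]
```

carry_out(
  steps=[
    {"delta_pos":[0.0,-0.034,0],"rotation":[0,0,0],"claw":0},
    {"delta_pos":[0.05,-0.067,0.038],"rotation":[-0.007,0.005,0.0135],"claw":0},
    {"delta_pos":[0.05,-0.067,0.038],"rotation":[-0.007,0.005,0.0135],"claw":0},
    {"delta_pos":[0.05,-0.067,0.038],"rotation":[-0.007,0.005,0.0135],"claw":0},
    {"delta_pos":[0.05,-0.067,0.038],"rotation":[-0.007,0.005,0.0135],"claw":0},
    {"delta_pos":[0.05,-0.067,0.038],"rotation":[-0.007,0.005,0.0135],"claw":0},
    {"delta_pos":[0.05,-0.067,0.038],"rotation":[-0.007,0.005,0.0135],"claw":0},
    {"delta_pos":[0.05,-0.067,0.038],"rotation":[-0.007,0.005,0.0135],"claw":0},
  ],
)

```text
t: 6.17
tool_pos: [441.0, 122.1, 179.1]
orientation: [180.0, 29.6, 6.5]
ft_force: [-0.6, 0.1, 0.6]
finger_gap: 94.3
```

```bash
python3 look.py w6;  python3 - <<'E'
from bench import arm
from h import *
o=arm.get_obs();R=wantR(6.6,30,-1);P=tcp([682.5,152.6,36],R,180);print(P,delta(o,P,R))
E
```

```text
{'t': np.float64(6.17), 'q': array([  6.93,  26.76, 144.7 , 180.53,  51.83, -90.11]), 'tool_pos': array([440.98, 122.13, 179.14]), 'orientation': array([179.98,  29.63,   6.45]), 'ft_force': array([-0.59,  0.12,  0.57]), 'finger_gap': np.float64(94.35)}
[527.64851092 134.68307141 126.        ] (array([ 0.1023, -0.0025,  0.0028]), array([-0.0006, -0.0063, -0.0019]))
```

View pics/w6.png

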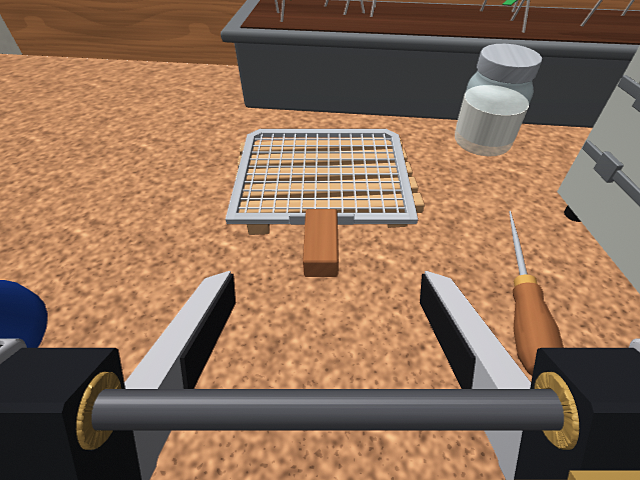

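carry_out(
  steps=[
    {"delta_pos":[0.03,-0.0025,0.003],"rotation":[0,-0.006,-0.002],"claw":0},
    {"delta_pos":[0.06,-0.0025,0.003],"rotation":[0,-0.006,-0.002],"claw":0},
    {"delta_pos":[0.08,-0.0025,0.003],"rotation":[0,-0.006,-0.002],"claw":0},
    {"delta_pos":[0.092,-0.0025,0.003],"rotation":[0,-0.006,-0.002],"claw":0},
    {"delta_pos":[0.1,-0.0025,0.003],"rotation":[0,-0.006,-0.002],"claw":0},
    {"delta_pos":[0.102,-0.0025,0.003],"rotation":[0,-0.006,-0.002],"claw":0},
    {"delta_pos":[0.102,-0.0025,0.003],"rotation":[0,-0.006,-0.002],"claw":0},
    {"delta_pos":[0.102,-0.0025,0.003],"rotation":[0,-0.006,-0.002],"claw":0},
  ],
)

```text
t: 6.88
tool_pos: [526.3, 135.7, 124.4]
orientation: [-180.0, 30.2, 6.7]
ft_force: [-0.3, 0.3, -0.7]
finger_gap: 93.6
```

```bash
python3 look.py w7;  python3 - <<'E'
from bench import arm
from h import *
o=arm.get_obs();R=wantR(6.6,30,-1);P=tcp([682.5,152.6,36],R,180);print(P,delta(o,P,R))
im=arm.snapshot('side');cv2.imwrite('pics/d7.png',im[:,:,::-1]);crop('pics/d7.png','pics/d7c.png',150,270,200,110,4)
E
```

```text
{'t': np.float64(6.88), 'q': array([  7.3 ,  36.04, 135.31, 180.65,  51.15, -90.08]), 'tool_pos': array([526.33, 135.66, 124.44]), 'orientation': array([-179.97,   30.2 ,    6.71]), 'ft_force': array([-0.26,  0.32, -0.72]), 'finger_gap': np.float64(93.58)}
[527.64851092 134.68307141 126.        ] (array([ 0.0003,  0.0011, -0.002 ]), array([0.0004, 0.0035, 0.0017]))
```

View pics/w7.png

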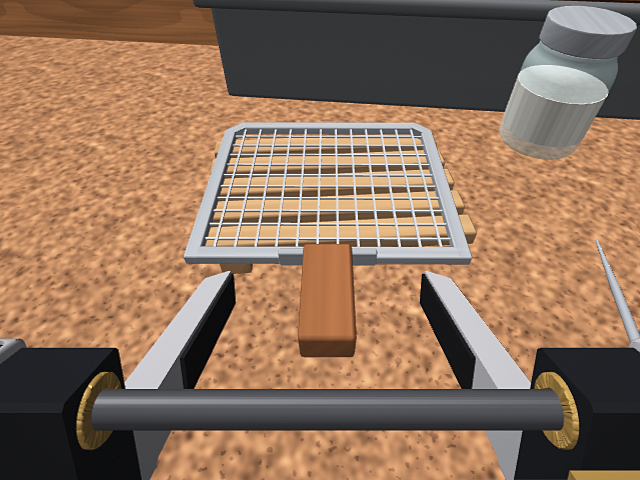

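View pics/d7c.png

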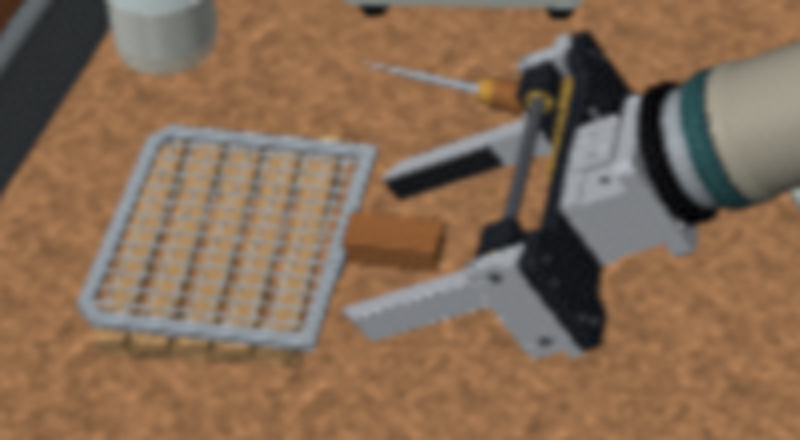

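The handle, at (327,300), is centred between the pads. Closing at 55 N.

carry_out(
  steps=[
    {"delta_pos":[0,0,0],"rotation":[0,0,0],"claw":1},
    {"delta_pos":[0,0,0],"rotation":[0,0,0],"claw":1},
    {"delta_pos":[0,0,0],"rotation":[0,0,0],"claw":1},
    {"delta_pos":[0,0,0],"rotation":[0,0,0],"claw":1},
    {"delta_pos":[0,0,0],"rotation":[0,0,0],"claw":1},
    {"delta_pos":[0,0,0],"rotation":[0,0,0],"claw":1},
    {"delta_pos":[0,0,0],"rotation":[0,0,0],"claw":1},
    {"delta_pos":[0,0,0],"rotation":[0,0,0],"claw":1},
    {"delta_pos":[0,0,0],"rotation":[0,0,0],"claw":1},
    {"delta_pos":[0,0,0],"rotation":[0,0,0],"claw":1},
  ],
  squeeze=55,
)

```text
t: 7.82
tool_pos: [527.3, 135.8, 124.0]
orientation: [-180.0, 30.2, 6.7]
ft_force: [0.1, 0.0, -0.0]
finger_gap: 30.6
```

carry_out(
  steps=[
    {"delta_pos":[0,0,0],"rotation":[0,0,0],"claw":1},
    {"delta_pos":[0,0,0],"rotation":[0,0,0],"claw":1},
    {"delta_pos":[0,0,0],"rotation":[0,0,0],"claw":1},
  ],
)

```text
t: 8.07
tool_pos: [527.3, 135.7, 124.0]
orientation: [-180.0, 30.2, 6.7]
ft_force: [-0.2, 0.1, -0.6]
finger_gap: 23.7
```

```bash
python3 - <<'E'
from bench import arm
from h import *
o=arm.get_obs();R=wantR(6.6,30,-1);P=o['tool_pos']+[-20,0,170];print(o['finger_gap'],o['tool_pos'],o['ft_force'],delta(o,P,toolR(o['orientation'])))
E
```

```text
23.658193391620337 [527.2837237  135.73847144 123.99561429] [-0.15691898  0.09833858 -0.63472621] (array([-0.1026, -0.0024, -0.137 ]), array([0., 0., 0.]))
```

carry_out(
  steps=[
    {"delta_pos":[0,0,0],"rotation":[0,0,0],"claw":1},
    {"delta_pos":[-0.002,0,-0.0035],"rotation":[0,0,0],"claw":1},
    {"delta_pos":[-0.006,0,-0.0105],"rotation":[0,0,0],"claw":1},
    {"delta_pos":[-0.012,0,-0.021],"rotation":[0,0,0],"claw":1},
    {"delta_pos":[-0.02,0,-0.035],"rotation":[0,0,0],"claw":1},
    {"delta_pos":[-0.03,0,-0.052],"rotation":[0,0,0],"claw":1},
    {"delta_pos":[-0.04,0,-0.069],"rotation":[0,0,0],"claw":1},
    {"delta_pos":[-0.05,0,-0.087],"rotation":[0,0,0],"claw":1},
    {"delta_pos":[-0.06,0,-0.104],"rotation":[0,0,0],"claw":1},
    {"delta_pos":[-0.06,0,-0.104],"rotation":[0,0,0],"claw":1},
  ],
)

```text
t: 8.9
tool_pos: [528.1, 135.9, 248.1]
orientation: [-180.0, 29.7, 6.7]
ft_force: [1.1, -0.1, -1.3]
finger_gap: 23.6
```

```bash
python3 look.py w8;  python3 - <<'E'
from bench import arm
from h import *
im=arm.snapshot('side');cv2.imwrite('pics/d8.png',im[:,:,::-1]);crop('pics/d8.png','pics/d8c.png',130,200,220,150,3.6)
E
```

```text
{'t': np.float64(8.9), 'q': array([  7.3 ,  18.93, 129.23, 181.05,  28.45, -90.6 ]), 'tool_pos': array([528.14, 135.94, 248.15]), 'orientation': array([-179.96,   29.71,    6.72]), 'ft_force': array([ 1.07, -0.08, -1.34]), 'finger_gap': np.float64(23.61)}
```

View pics/w8.png

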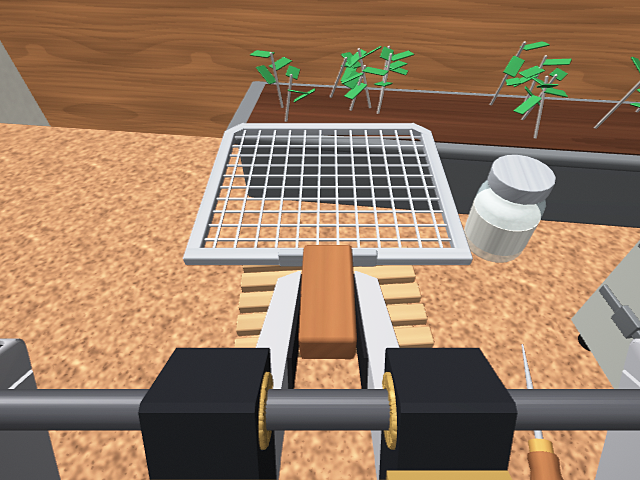

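View pics/d8c.png

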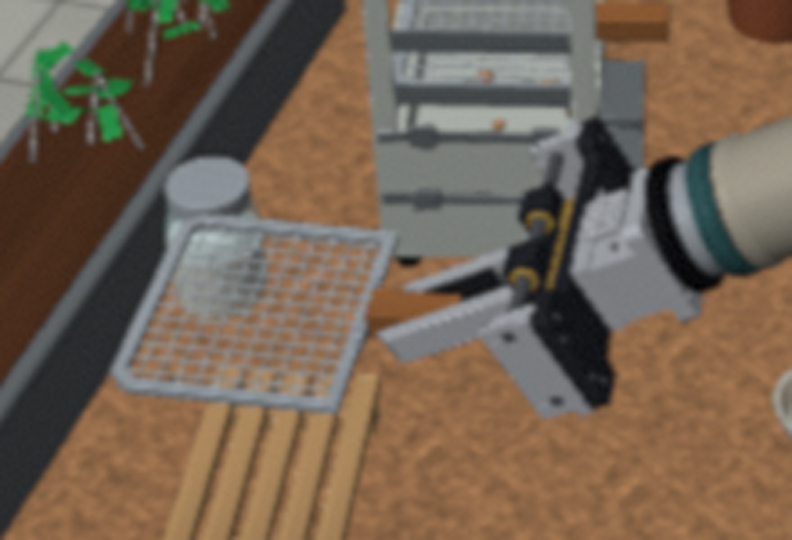

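The screen is held level: its frame looks the same in the wrist view as before the lift, with corners at (185,262) and (470,262). To plan the transfer away from wrist singularities, I'll fit a quick FK model from the logged poses.

```bash
cat > kin.py <<'E'
from h import *
import pickle,itertools
from scipy.optimize import least_squares
def Rz(a):c,s=np.cos(a),np.sin(a);return np.array([[c,-s,0],[s,c,0],[0,0,1]])
def Ry(a):c,s=np.cos(a),np.sin(a);return np.array([[c,0,s],[0,1,0],[-s,0,c]])
def fk(q,p,sg=(1,1,1)):
    q=np.radians(q);h,a1,L2,a3,d4,d6,off=p
    R=Rz(q[0]);P=np.array([0,0,h])+R@[a1,0,0]
    R=R@Ry(q[1]);P=P+R@[0,0,L2]
    R=R@Ry(q[2]);P=P+R@[a3,0,d4]
    R=R@Rz(sg[0]*q[3])@Ry(q[4]);P=P+R@[0,0,d6]
    R=R@Rz(sg[1]*q[5]+off)
    return P,np.c_[R[:,2],R[:,1],-R[:,0]]
if __name__=='__main__':
    data=[]
    for i in range(1,9):
        o=pickle.load(open(f'w{i}.pkl','rb'))[1];data.append((o['q'],o['tool_pos'],toolR(o['orientation'])))
    for sg in itertools.product((1,-1),(1,-1)):
        def f(p):
            r=[]
            for q,P,R in data:
                a,b=fk(q,p,sg);r+=list(a-P)+list((b-R).ravel()*200)
            return r
        best=min((least_squares(f,[200,0,400,0,350,100,o0]) for o0 in(0,1.57,3.14,-1.57)),key=lambda s:s.cost)
        print(sg,best.cost,best.x.round(3))
        if best.cost<2000: pickle.dump((best.x,sg),open('kin.pkl','wb'))
E
python3 kin.py
```

```text
(1, 1) 10320.663976354852 [202.238 -44.445 670.563  99.373 478.242 265.06    1.571]
(1, -1) 158785.65511623095 [202.238 -44.445 670.563  99.373 478.242 265.06   -0.952]
(-1, 1) 700025.1561691315 [-211.841  236.794  411.99  -147.243  116.656 -202.725    1.426]
(-1, -1) 619158.2650695171 [-211.841  236.793  411.99  -147.243  116.657 -202.725    4.331]
```

```bash
cat >> kin.py <<'E'
    p=[202,-44,670,99,478,265,1.571]
    for q,P,R in data:
        a,b=fk(q,p,(1,1));print((a-P).round(1),np.degrees(Rn.from_matrix(b.T@R).as_rotvec()).round(2),q.round(1))
E
python3 kin.py|tail -8
```

```text
[-10.   -0.9   0.5] [-0.01  0.    0.  ] [-58.    8.6 126.9  79.7  56.2 -37.2]
[-20.7  30.4  -0.6] [-0.01 -0.    0.  ] [-66.   26.  138.5  91.6  58.3 -71.9]
[-17.8   3.   -2.6] [-0.01  0.   -0.  ] [-50.7  27.2 132.2 103.1  53.1 -66.6]
[-10.6   1.5   0.6] [-0.01  0.   -0.  ] [-59.    9.8 127.4  80.8  56.9 -40.3]
[  4.  -53.    0.1] [-0.01  0.   -0.  ] [ -8.4  14.9 144.5 158.4  40.1 -80.5]
[ 17.  -68.4   2.7] [-0.01  0.   -0.  ] [  6.9  26.8 144.7 180.5  51.8 -90.1]
[ 22.7 -67.7  -1.4] [-0.01  0.   -0.  ] [  7.3  36.  135.3 180.6  51.2 -90.1]
[ 39.1 -65.6  -2. ] [-0.01 -0.   -0.  ] [  7.3  18.9 129.2 181.   28.5 -90.6]
```

```bash
cat > kin2.py <<'E'
from kin import *
def rots(q):
    q=np.radians(q);R0=np.eye(3);R1=Rz(q[0]);R2=R1@Ry(q[1]);R3=R2@Ry(q[2]);R4=R3@Rz(q[3]);R5=R4@Ry(q[4]);R6=R5@Rz(q[5]+np.pi/2)
    return [R1,R2,R3,R4,R5],np.c_[R6[:,2],R6[:,1],-R6[:,0]]
def row(q):
    Rs,_=rots(q);return np.hstack([np.array([[0,0,1.]]).T]+Rs)
def solve():
    A=[];b=[]
    for i in range(1,9):
        o=pickle.load(open(f'w{i}.pkl','rb'))[1];A.append(row(o['q']));b.append(o['tool_pos'])
    A=np.vstack(A);b=np.concatenate(b);lam=.01
    x=np.linalg.solve(A.T@A+lam*np.eye(A.shape[1]),A.T@b);return x,(A@x-b)
X,res=solve()
def FK(q): return row(q)@X,rots(q)[1]
lo=np.array([-165.64,-43.16,12.63,-67.54,6.08,-154.97]);hi=np.array([165.64,119.46,154.43,247.53,155.33,154.97])
def IK(P,R,q0):
    def f(q):
        a,b=FK(q);return np.r_[a-P,200*Rn.from_matrix(b.T@R).as_rotvec()]
    s=least_squares(f,np.clip(q0,lo+.1,hi-.1),bounds=(lo,hi));return s.x,np.abs(f(s.x)).max()
if __name__=='__main__':
    print(X.round(1).tolist(),np.abs(res).max())
    from bench import arm
    q=arm.get_obs()['q'];o=arm.get_obs()
    wp=[((528,136,293),6.7),((470,125,293),6.7),((430,100,293),10),((400,50,293),13.2),((380,0,293),13.2),((360,-60,293),13.2),((340,-120,293),13.2),((330,-180,293),13.2),((316,-245,293),13.2),((400,-226,293),13.2),((480,-208,293),13.2)]
    for P,y in wp:
        q,e=IK(np.array(P,float),wantR(y,30,-1),q);print(P,y,q.round(0),round(e,2))
E
python3 kin2.py
```

```text
[88.1, 16.5, 24.1, 88.1, 12.8, 24.1, 497.4, 6.1, 24.1, 174.7, 6.5, 1.0, 174.7, -5.1, 1.0, 182.6] 17.1134392799367
(528, 136, 293) 6.7 [  7.  15. 124. 181.  19. -91.] 0.0
(470, 125, 293) 6.7 [  7.  10. 133. 180.  22. -90.] 0.0
(430, 100, 293) 10 [  0.   5. 139. 160.  25. -76.] 0.0
(400, 50, 293) 13.2 [-14.   1. 144. 131.  31. -60.] 0.0
(380, 0, 293) 13.2 [-28.  -2. 146. 113.  38. -52.] 0.0
(360, -60, 293) 13.2 [-44.  -2. 146.  97.  47. -48.] 0.0
(340, -120, 293) 13.2 [-58.  -0. 144.  85.  55. -48.] 0.0
(330, -180, 293) 13.2 [-67.   4. 140.  78.  61. -48.] 0.0
(316, -245, 293) 13.2 [-74.   8. 134.  73.  65. -47.] 0.0
(400, -226, 293) 13.2 [-59.  12. 129.  82.  56. -43.] 0.0
(480, -208, 293) 13.2 [-47.  16. 122.  89.  49. -40.] 0.0
```

```bash
python3 - <<'E'
from kin2 import *
from bench import arm
o=arm.get_obs();q=o['q'];print(np.abs(res).reshape(-1,3).max(1).round(1),FK(q)[0]-o['tool_pos'])
o1=o
for P,y in [((470,125,290),6.7),((430,100,293),10),((405,50,300),13.2),((385,0,350),13.2),((370,-60,405),13.2),((345,-150,405),13.2),((317,-245,405),13.2),((317,-245,293),13.2)]:
    q,e=IK(np.array(P,float),wantR(y,30,-1),q);print(P,y,q.round(0),round(e,2),delta(o,P,wantR(y,30,-1)))
E
```

```text
[ 1.9  4.8  4.8  1.6 17.1  7.7 11.7 10.6] [-10.42919472  -0.51662912   3.02259502]
(470, 125, 290) 6.7 [  7.  10. 133. 180.  23. -90.] 0.0 (array([-0.0731,  0.004 , -0.0105]), array([-0.0005,  0.0036,  0.0002]))
(430, 100, 293) 10 [  0.   5. 139. 160.  25. -76.] 0.0 (array([-0.1115,  0.0241,  0.0084]), array([-0.0294,  0.0036, -0.0496]))
(405, 50, 300) 13.2 [-14.   0. 143. 129.  30. -57.] 0.0 (array([-0.1415,  0.0709,  0.0177]), array([-0.0574,  0.0036, -0.0979]))
(385, 0, 350) 13.2 [-27.  -9. 139.  94.  34. -28.] 0.0 (array([-0.1889,  0.1182, -0.0126]), array([-0.0574,  0.0036, -0.0979]))
(370, -60, 405) 13.2 [-43. -14. 131.  73.  49. -11.] 0.0 (array([-0.2355,  0.176 , -0.0491]), array([-0.0574,  0.0036, -0.0979]))
(345, -150, 405) 13.2 [-61. -10. 128.  68.  64. -19.] 0.0 (array([-0.266 ,  0.2625, -0.0314]), array([-0.0574,  0.0036, -0.0979]))
(317, -245, 405) 13.2 [-74.  -2. 121.  64.  74. -24.] 0.0 (array([-0.2996,  0.3535, -0.0118]), array([-0.0574,  0.0036, -0.0979]))
(317, -245, 293) 13.2 [-74.   8. 134.  73.  65. -47.] 0.0 (array([-0.2433,  0.3536,  0.0849]), array([-0.0574,  0.0036, -0.0979]))
```

carry_out(
  steps=[
    {"delta_pos":[-0.025,0.001,-0.004],"rotation":[0,0,0],"claw":1},
    {"delta_pos":[-0.05,0.003,-0.008],"rotation":[0,0,0],"claw":1},
    {"delta_pos":[-0.073,0.004,-0.0105],"rotation":[0,0,0],"claw":1},
    {"delta_pos":[-0.092,0.014,-0.001],"rotation":[-0.015,0,-0.025],"claw":1},
    {"delta_pos":[-0.1115,0.024,0.008],"rotation":[-0.029,0,-0.05],"claw":1},
    {"delta_pos":[-0.12,0.04,0.012],"rotation":[-0.04,0,-0.065],"claw":1},
    {"delta_pos":[-0.13,0.055,0.015],"rotation":[-0.05,0,-0.08],"claw":1},
    {"delta_pos":[-0.1415,0.071,0.018],"rotation":[-0.0574,0.0036,-0.098],"claw":1},
    {"delta_pos":[-0.1415,0.071,0.018],"rotation":[-0.0574,0.0036,-0.098],"claw":1},
    {"delta_pos":[-0.1415,0.071,0.018],"rotation":[-0.0574,0.0036,-0.098],"claw":1},
  ],
)

```text
t: 9.83
tool_pos: [405.1, 48.8, 298.2]
orientation: [-179.9, 30.1, 13.0]
ft_force: [0.1, -0.0, -1.5]
finger_gap: 23.6
```

```bash
python3 - <<'E'
from kin2 import *
from bench import arm
o=arm.get_obs();print(o['q'].round(),o['finger_gap'],o['tool_pos'])
for P,y in [((405,50,300),13.2),((385,0,350),13.2),((370,-60,405),13.2),((345,-150,405),13.2),((317,-245,405),13.2),((317,-245,293),13.2)]:
    print(P,y,delta(o,P,wantR(y,30,-1)))
E
```

```text
[-14.   2. 140. 128.  30. -57.] 23.55847337329174 [405.05955499  48.82117024 298.23948046]
(405, 50, 300) 13.2 (array([-0.0007, -0.0012, -0.0016]), array([-0.0028,  0.0024, -0.0026]))
(385, 0, 350) 13.2 (array([-0.0524,  0.043 , -0.0295]), array([-0.0028,  0.0024, -0.0026]))
(370, -60, 405) 13.2 (array([-0.1044,  0.098 , -0.063 ]), array([-0.0028,  0.0024, -0.0026]))
(345, -150, 405) 13.2 (array([-0.143 ,  0.1801, -0.0407]), array([-0.0028,  0.0024, -0.0026]))
(317, -245, 405) 13.2 (array([-0.1851,  0.2664, -0.0163]), array([-0.0028,  0.0024, -0.0026]))
(317, -245, 293) 13.2 (array([-0.1289,  0.2665,  0.0805]), array([-0.0028,  0.0024, -0.0026]))
```

carry_out(
  steps=[
    {"delta_pos":[-0.026,0.02,-0.015],"rotation":[0,0,0],"claw":1},
    {"delta_pos":[-0.052,0.043,-0.0295],"rotation":[-0.003,0.002,-0.003],"claw":1},
    {"delta_pos":[-0.078,0.07,-0.046],"rotation":[-0.003,0.002,-0.003],"claw":1},
    {"delta_pos":[-0.104,0.098,-0.063],"rotation":[-0.003,0.002,-0.003],"claw":1},
    {"delta_pos":[-0.104,0.098,-0.063],"rotation":[-0.003,0.002,-0.003],"claw":1},
    {"delta_pos":[-0.117,0.125,-0.056],"rotation":[-0.003,0.002,-0.003],"claw":1},
    {"delta_pos":[-0.13,0.153,-0.048],"rotation":[-0.003,0.002,-0.003],"claw":1},
    {"delta_pos":[-0.143,0.18,-0.0407],"rotation":[-0.003,0.002,-0.003],"claw":1},
    {"delta_pos":[-0.157,0.208,-0.033],"rotation":[-0.003,0.002,-0.003],"claw":1},
    {"delta_pos":[-0.171,0.237,-0.025],"rotation":[-0.003,0.002,-0.003],"claw":1},
  ],
)

```text
t: 10.67
tool_pos: [327.7, -212.4, 406.6]
orientation: [180.0, 29.7, 13.6]
ft_force: [0.9, 0.2, -1.9]
finger_gap: 23.8
```

```bash
python3 look.py w9; python3 - <<'E'
from kin2 import *
from bench import arm
o=arm.get_obs()
for P,y in [((317,-245,405),13.2),((317,-245,300),13.2)]:
    print(P,y,delta(o,P,wantR(y,30,-1)))
E
```

```text
{'t': np.float64(10.67), 'q': array([-69.82,  -3.66, 123.84,  66.34,  70.44, -24.34]), 'tool_pos': array([ 327.74, -212.42,  406.63]), 'orientation': array([179.96,  29.68,  13.61]), 'ft_force': array([ 0.87,  0.23, -1.91]), 'finger_gap': np.float64(23.82)}
(317, -245, 405) 13.2 (array([-0.0133,  0.0227,  0.0098]), array([ 0.0027, -0.0033, -0.0049]))
(317, -245, 300) 13.2 (array([0.0389, 0.0221, 0.1009]), array([ 0.0027, -0.0033, -0.0049]))
```

View pics/w9.png

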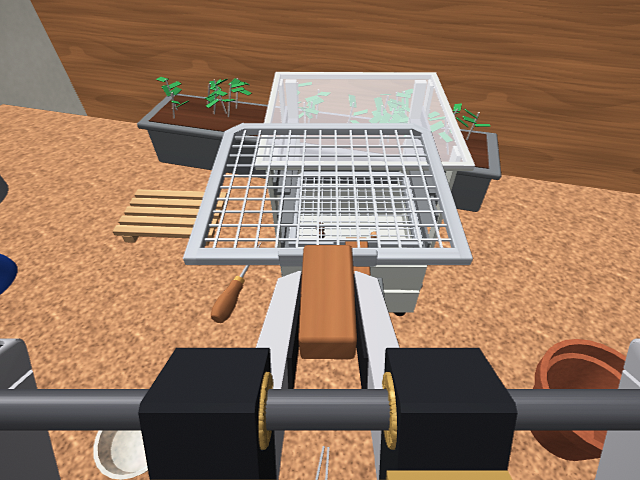

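carry_out(
  steps=[
    {"delta_pos":[-0.013,0.0227,0.01],"rotation":[0.003,-0.003,-0.005],"claw":1},
    {"delta_pos":[-0.013,0.0227,0.01],"rotation":[0.003,-0.003,-0.005],"claw":1},
    {"delta_pos":[-0.003,0.0227,0.028],"rotation":[0.003,-0.003,-0.005],"claw":1},
    {"delta_pos":[0.008,0.0225,0.046],"rotation":[0.003,-0.003,-0.005],"claw":1},
    {"delta_pos":[0.018,0.022,0.065],"rotation":[0.003,-0.003,-0.005],"claw":1},
    {"delta_pos":[0.029,0.022,0.083],"rotation":[0.003,-0.003,-0.005],"claw":1},
    {"delta_pos":[0.039,0.022,0.101],"rotation":[0.003,-0.003,-0.005],"claw":1},
    {"delta_pos":[0.039,0.022,0.101],"rotation":[0.003,-0.003,-0.005],"claw":1},
    {"delta_pos":[0.039,0.022,0.101],"rotation":[0.003,-0.003,-0.005],"claw":1},
  ],
)

```text
t: 11.47
tool_pos: [317.7, -236.3, 299.2]
orientation: [-179.5, 29.9, 14.0]
ft_force: [-0.1, -0.1, -1.4]
finger_gap: 23.8
```

```bash
python3 look.py w10; python3 - <<'E'
from h import *
from bench import arm
im=arm.snapshot('side');cv2.imwrite('pics/d10.png',im[:,:,::-1]);crop('pics/d10.png','pics/d10c.png',200,110,240,180,3)
E
```

```text
{'t': np.float64(11.47), 'q': array([-73.01,   8.39, 132.59,  72.16,  65.39, -45.74]), 'tool_pos': array([ 317.74, -236.27,  299.2 ]), 'orientation': array([-179.48,   29.93,   13.97]), 'ft_force': array([-0.08, -0.09, -1.36]), 'finger_gap': np.float64(23.8)}
```

View pics/w10.png

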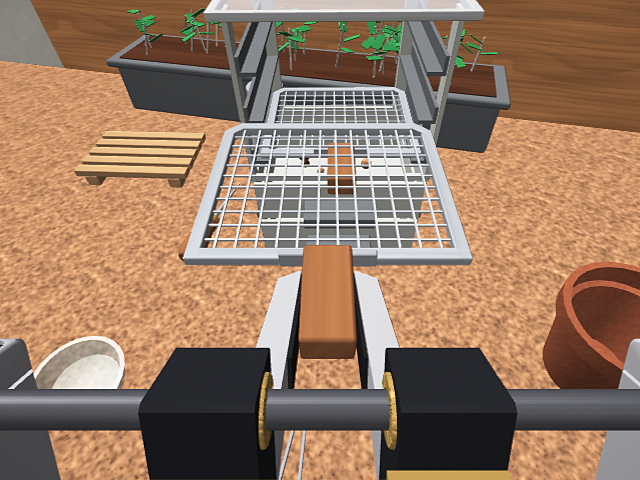

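View pics/d10c.png

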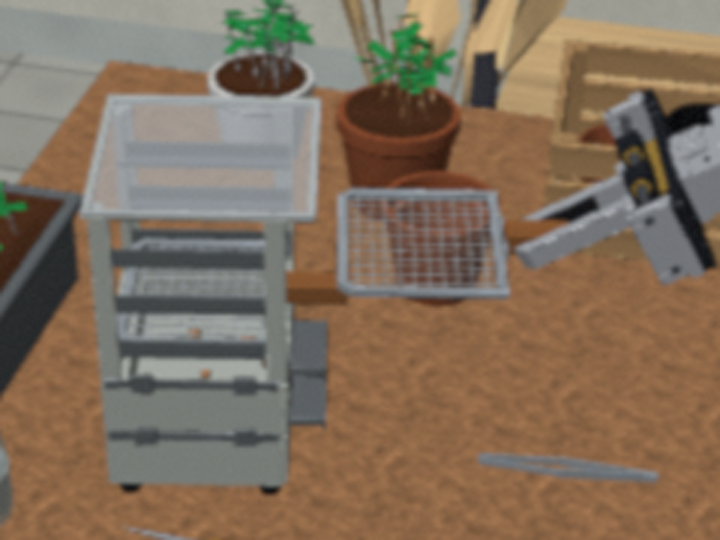

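```bash
python3 - <<'E'
from h import *
crop('pics/w10.png','pics/w10a.png',170,110,160,170,3.5)
crop('pics/w10.png','pics/w10b.png',325,110,160,170,3.5)
crop('pics/w10.png','pics/w10c.png',190,0,300,130,2.66)
E
```

```text
(no output)
```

View pics/w10a.png

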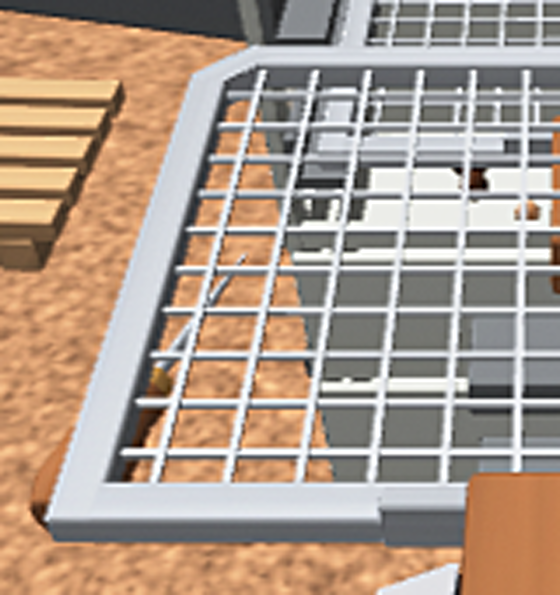

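View pics/w10b.png

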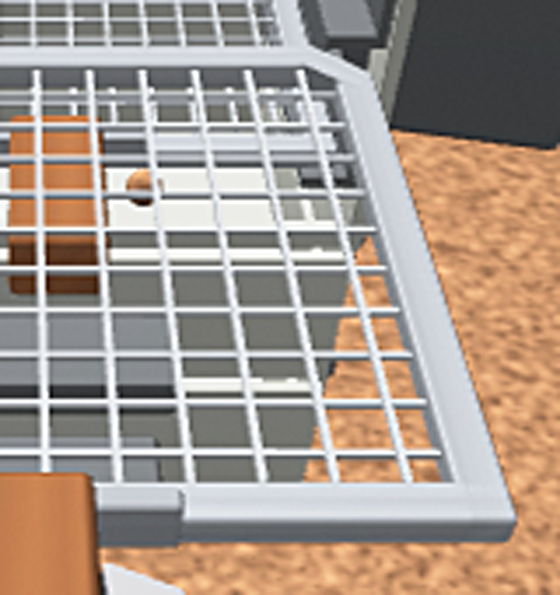

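View pics/w10c.png

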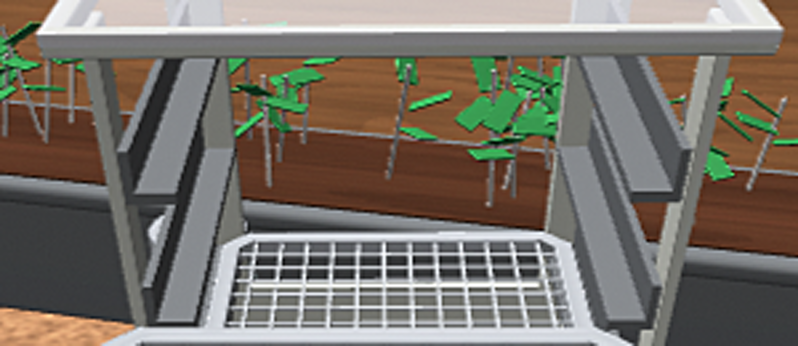

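```bash
cat > rel.py <<'E'
import pickle
from h import *
from scipy.optimize import least_squares
m,o=pickle.load(open('w10.pkl','rb'))
A=lambda u,v:(170+u/3.5,110+v/3.5);B=lambda u,v:(325+u/3.5,110+v/3.5);C=lambda u,v:(190+u*300/798,v*130/345.8)
scr=[(A(47,518),(26,75,6)),(B(515,518),(26,-75,6)),(A(193,76),(145,75,6)),(A(256,45),(156,64,6)),(B(309,46),(156,-64,6)),(B(376,84),(145,-75,6))]
R0=wantR(14,0,-1);Rs0=np.c_[R0[:,0],-R0[:,1],[0,0,1]]
def scrf(p):
    R=Rn.from_rotvec(p[3:]).as_matrix()@Rs0
    return np.concatenate([proj(m,p[:3]+R@np.array(X,float))-uv for uv,X in scr])
g=o['tool_pos']+180*toolR(o['orientation'])[:,0]
s=least_squares(scrf,np.r_[g,0,0,0]);Rs=Rn.from_rotvec(s.x[3:]).as_matrix()@Rs0
print('handle under-centre',s.x[:3],'grasp',g,'rpy',Rn.from_matrix(Rs).as_euler('xyz',degrees=True).round(2));print(scrf(s.x).reshape(-1,2).round(1).tolist())
rl=[(C(135,193),(-73,78.5,212)),(C(175,193),(-73,66.5,212)),(C(640,193),(-73,-66.5,212)),(C(682,194),(-73,-78.5,212)),(C(205,322),(-73,66.5,170)),(C(160,322),(-73,78.5,170)),(C(603,321),(-73,-66.5,170)),(C(650,320),(-73,-78.5,170)),(C(38,34),(-95,90.5,262)),(C(781,34),(-95,-90.5,262))]
def xf(p,X):
    c,q=np.cos(p[3]),np.sin(p[3]);return np.array([p[0]+c*X[0]-q*X[1],p[1]+q*X[0]+c*X[1],p[2]+X[2]])
f=lambda p:np.concatenate([proj(m,xf(p,X))-uv for uv,X in rl])
r=least_squares(f,[736,-146,16,.23],loss='soft_l1');print('rack',r.x[:3],np.degrees(r.x[3]));print(f(r.x).reshape(-1,2).round(1).tolist())
T=toolR(o['orientation']);np.savez('held.npz',off=T.T@(s.x[:3]-o['tool_pos']),R=T.T@Rs);print('held in tool',T.T@(s.x[:3]-o['tool_pos']))
E
python3 rel.py
```

```text
handle under-centre [ 474.46900245 -198.25735047  200.61804245] grasp [ 469.11973029 -198.60990495  209.39542201] rpy [ 0.53  0.13 13.46]
[[-0.1, -0.4], [0.4, 0.8], [0.5, -0.2], [-0.1, 0.6], [0.5, 1.0], [-1.3, -1.8]]
rack [ 737.40887974 -147.37446295   15.48027137] 12.782125456855232
[[0.9, 0.3], [1.2, 0.3], [-2.6, 0.3], [-2.8, -0.1], [-3.3, -0.2], [-0.3, -0.2], [2.4, 0.4], [-1.2, 0.8], [0.3, -0.4], [1.8, -1.2]]
held in tool [188.95162647   0.9943937    4.96598067]
```

```bash
sed -i 's/^RK=.*/RK=np.array([737.0,-147.0,15.7]);RY=13.1/' h.py; cat > goal.py <<'E'
import sys
from h import *
from bench import arm
d=np.load('held.npz');o=arm.get_obs();T=toolR(o['orientation'])
h=o['tool_pos']+T@d['off'];print('t',round(o['t'],2),'handle in rack now',inrk(h).round(1),'rpy',(Rn.from_matrix(T@d['R']).as_euler('xyz',degrees=True)-[0,0,RY]).round(2),'F',o['ft_force'].round(1),o['finger_gap'].round(1),o['q'].round())
Rg=wantR(RY,0,-1);Rg=np.c_[Rg[:,0],-Rg[:,1],[0,0,1]]@d['R'].T
for a in sys.argv[1:]:
    x,y,z=map(float,a.split(','));P=rk(x,y,z)-Rg@d['off'];D=delta(o,P,Rg);print(a,D[0].tolist(),D[1].tolist())
E
python3 goal.py -255,0,182 -255,0,177
```

```text
Traceback (most recent call last):
  File "goal.py", line 5, in <module>
    h=o['tool_pos']+T@d['off'];print('t',round(o['t'],2),'handle in rack now',inrk(h).round(1),'rpy',(Rn.from_matrix(T@d['R']).as_euler('xyz',degrees=True)-[0,0,RY]).round(2),'F',o['ft_force'].round(1),o['finger_gap'].round(1),o['q'].round())
                                                                                                                                                                                                          ^^^^^^^^^^^^^^^^^^^^^
AttributeError: 'float' object has no attribute 'round'
```

```bash
sed -i "s/o\['finger_gap'\].round(1)/round(float(o['finger_gap']),1)/" goal.py; python3 goal.py -250,0,182 -250,0,177
```

```text
t 11.57 handle in rack now [-267.7    8.4  186.2] rpy [0.26 0.13 0.33] F [ 0.2 -0.  -2.4] 23.8 [-73.   8. 132.  72.  65. -46.]
-250,0,182 [0.0173, 0.0072, -0.0047] [-0.0011, 0.0022, 0.0072]
-250,0,177 [0.0198, 0.0072, -0.0004] [-0.0011, 0.0022, 0.0072]
```

carry_out(
  steps=[
    {"delta_pos":[0.01,0.0072,-0.002],"rotation":[-0.001,0.002,0.007],"claw":1},
    {"delta_pos":[0.0198,0.0072,-0.0004],"rotation":[-0.001,0.002,0.007],"claw":1},
    {"delta_pos":[0.0198,0.0072,-0.0004],"rotation":[-0.001,0.002,0.007],"claw":1},
    {"delta_pos":[0.0198,0.0072,-0.0004],"rotation":[-0.001,0.002,0.007],"claw":1},
    {"delta_pos":[0.0198,0.0072,-0.0004],"rotation":[-0.001,0.002,0.007],"claw":1},
    {"delta_pos":[0.0198,0.0072,-0.0004],"rotation":[-0.001,0.002,0.007],"claw":1},
  ],
)

```text
t: 12.07
tool_pos: [335.1, -240.0, 290.8]
orientation: [179.9, 29.9, 13.2]
ft_force: [-0.9, -0.1, -2.4]
finger_gap: 23.6
```

```bash
python3 goal.py -250,0,177 -235,0,177; python3 look.py w11;python3 - <<'E'
from h import *
from bench import arm
crop('pics/w11.png','pics/w11a.png',190,0,300,200,2.66)
im=arm.snapshot('side');cv2.imwrite('pics/d11.png',im[:,:,::-1]);crop('pics/d11.png','pics/d11c.png',215,130,160,110,5)
E
```

```text
t 12.07 handle in rack now [-2.512e+02 -2.000e-01  1.766e+02] rpy [-0.02  0.08 -0.08] F [-0.9 -0.1 -2.4] 23.6 [-70.  10. 132.  75.  63. -47.]
-250,0,177 [0.0008, 0.0001, -0.0006] [-0.0004, 0.0014, -0.0014]
-235,0,177 [0.0138, 0.0002, -0.0081] [-0.0004, 0.0014, -0.0014]
{'t': np.float64(12.07), 'q': array([-70.21,  10.19, 132.24,  75.36,  62.91, -47.25]), 'tool_pos': array([ 335.1 , -239.99,  290.76]), 'orientation': array([179.88,  29.88,  13.22]), 'ft_force': array([-0.87, -0.12, -2.35]), 'finger_gap': np.float64(23.56)}
```

View pics/w11a.png

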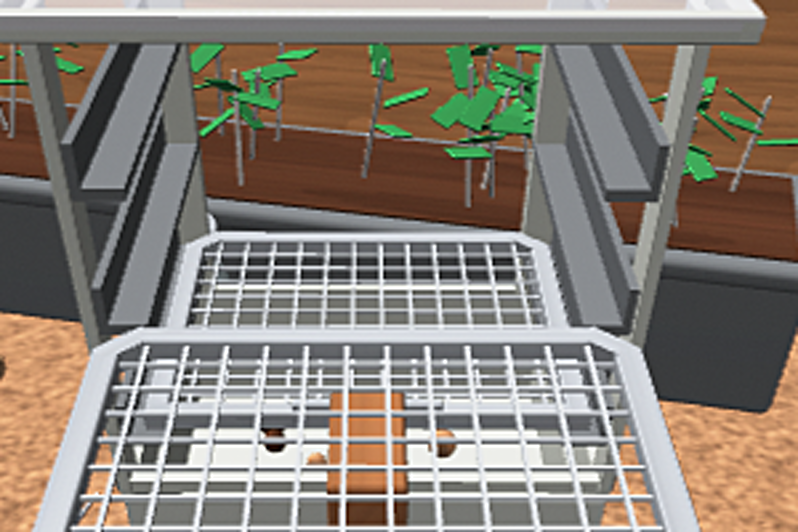

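View pics/d11c.png

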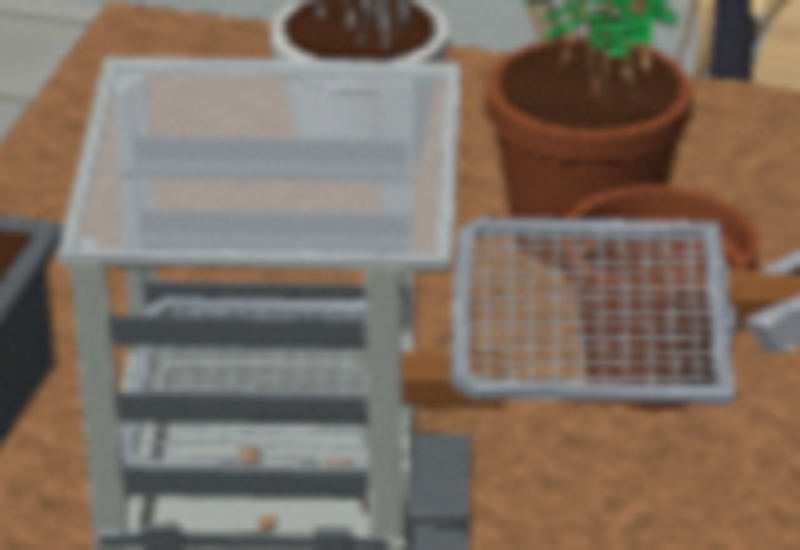

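```bash
python3 goal.py -225,0,177 -185,0,177
```

```text
t 12.17 handle in rack now [-251.3   -0.3  176.4] rpy [ 0.    0.09 -0.1 ] F [-0.6 -0.4 -1.1] 23.8 [-70.  10. 132.  75.  63. -47.]
-225,0,177 [0.0224, 0.0001, -0.0133] [-0.001, 0.0016, -0.0015]
-185,0,177 [0.0571, 0.0002, -0.0333] [-0.001, 0.0016, -0.0015]
```

carry_out(
  steps=[
    {"delta_pos":[0.0112,0,-0.0066],"rotation":[0,0,0],"claw":1},
    {"delta_pos":[0.0224,0,-0.0133],"rotation":[0,0.001,-0.001],"claw":1},
    {"delta_pos":[0.031,0,-0.0183],"rotation":[-0.001,0.001,-0.001],"claw":1},
    {"delta_pos":[0.04,0,-0.0233],"rotation":[-0.001,0.001,-0.001],"claw":1},
    {"delta_pos":[0.0485,0,-0.0283],"rotation":[-0.001,0.001,-0.001],"claw":1},
    {"delta_pos":[0.057,0,-0.0333],"rotation":[-0.001,0.001,-0.001],"claw":1},
    {"delta_pos":[0.057,0,-0.0333],"rotation":[-0.001,0.001,-0.001],"claw":1},
    {"delta_pos":[0.057,0,-0.0333],"rotation":[-0.001,0.001,-0.001],"claw":1},
  ],
)

```text
t: 12.83
tool_pos: [399.4, -224.7, 290.6]
orientation: [179.9, 29.9, 13.4]
ft_force: [-0.2, 0.2, -1.6]
finger_gap: 23.9
```

```bash
python3 goal.py -185,0,177 -100,0,177; python3 look.py w12;python3 - <<'E'
from h import *
from bench import arm
crop('pics/w12.png','pics/w12a.png',170,50,320,210,2.5)
im=arm.snapshot('side');cv2.imwrite('pics/d12.png',im[:,:,::-1]);crop('pics/d12.png','pics/d12c.png',215,130,160,110,5)
E
```

```text
t 12.83 handle in rack now [-185.     0.6  176.5] rpy [0.03 0.06 0.04] F [-0.2  0.2 -1.6] 23.9 [-59.  12. 129.  83.  57. -45.]
-185,0,177 [-0.0002, 0.0005, -0.0003] [-0.0001, 0.001, 0.0009]
-100,0,177 [0.0735, 0.0009, -0.0426] [-0.0001, 0.001, 0.0009]
{'t': np.float64(12.83), 'q': array([-59.13,  12.13, 129.26,  82.65,  56.51, -44.53]), 'tool_pos': array([ 399.38, -224.66,  290.56]), 'orientation': array([179.94,  29.85,  13.37]), 'ft_force': array([-0.2 ,  0.22, -1.61]), 'finger_gap': np.float64(23.86)}
```

View pics/w12a.png

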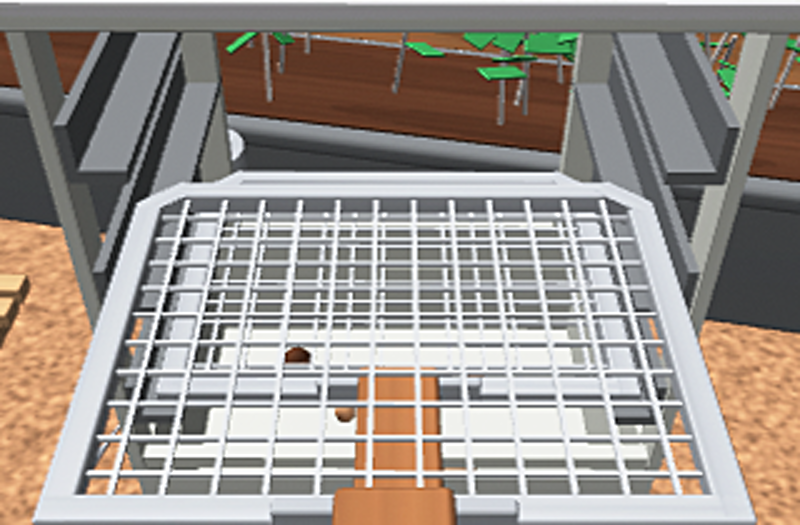

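View pics/d12c.png

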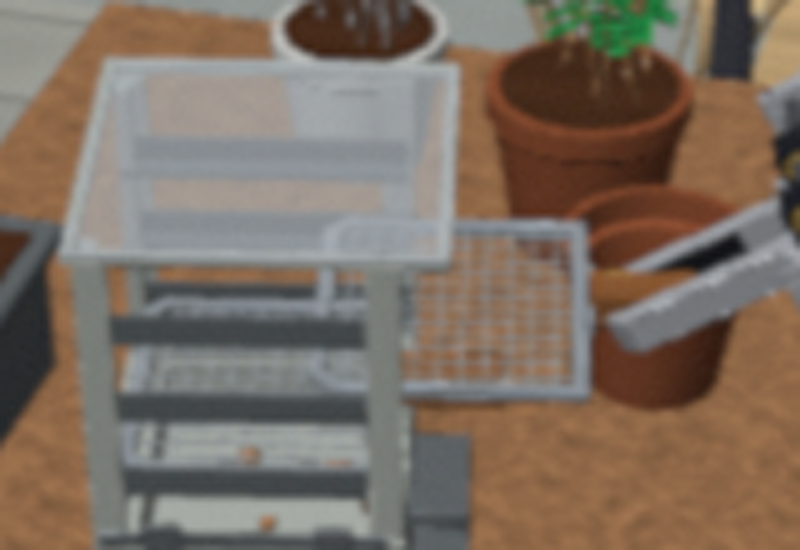

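carry_out(
  steps=[
    {"delta_pos":[0.009,0.0005,-0.0053],"rotation":[0,0.001,0.001],"claw":1},
    {"delta_pos":[0.018,0.0006,-0.0106],"rotation":[0,0.001,0.001],"claw":1},
    {"delta_pos":[0.027,0.0007,-0.0159],"rotation":[0,0.001,0.001],"claw":1},
    {"delta_pos":[0.036,0.0007,-0.0212],"rotation":[0,0.001,0.001],"claw":1},
    {"delta_pos":[0.045,0.0008,-0.0265],"rotation":[0,0.001,0.001],"claw":1},
    {"delta_pos":[0.054,0.0008,-0.0318],"rotation":[0,0.001,0.001],"claw":1},
    {"delta_pos":[0.063,0.0009,-0.037],"rotation":[0,0.001,0.001],"claw":1},
    {"delta_pos":[0.0735,0.0009,-0.0426],"rotation":[0,0.001,0.001],"claw":1},
    {"delta_pos":[0.0735,0.0009,-0.0426],"rotation":[0,0.001,0.001],"claw":1},
    {"delta_pos":[0.0735,0.0009,-0.0426],"rotation":[0,0.001,0.001],"claw":1},
  ],
)

```text
t: 13.77
tool_pos: [482.5, -205.9, 290.7]
orientation: [179.9, 29.8, 13.3]
ft_force: [0.1, -0.6, -1.7]
finger_gap: 23.7
```

```bash
python3 goal.py -100,0,177 -100,0,171 -92,0,170; python3 look.py w13;python3 - <<'E'
from h import *
from bench import arm
im=arm.snapshot('side');cv2.imwrite('pics/d13.png',im[:,:,::-1]);crop('pics/d13.png','pics/d13c.png',215,130,160,110,5)
E
```

```text
t 13.77 handle in rack now [-9.980e+01 -1.000e-01  1.768e+02] rpy [ 0.01  0.01 -0.  ] F [ 0.1 -0.6 -1.7] 23.7 [-47.  15. 124.  90.  49. -41.]
-100,0,177 [-0.0003, -0.0001, -0.0] [-0.0002, 0.0002, 0.0001]
-100,0,171 [0.0027, -0.0001, 0.0052] [-0.0002, 0.0002, 0.0001]
-92,0,170 [0.0101, -0.0001, 0.0021] [-0.0002, 0.0002, 0.0001]
{'t': np.float64(13.77), 'q': array([-47.15,  15.43, 123.72,  89.88,  49.02, -41.16]), 'tool_pos': array([ 482.46, -205.89,  290.73]), 'orientation': array([179.92,  29.81,  13.32]), 'ft_force': array([ 0.11, -0.56, -1.69]), 'finger_gap': np.float64(23.72)}
```

View pics/w13.png

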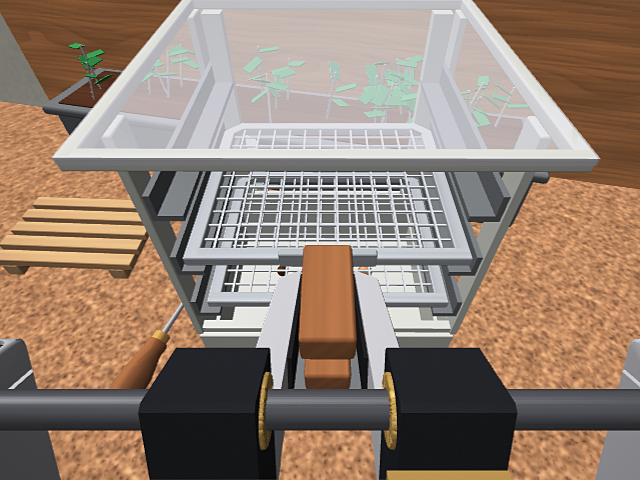

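View pics/d13c.png

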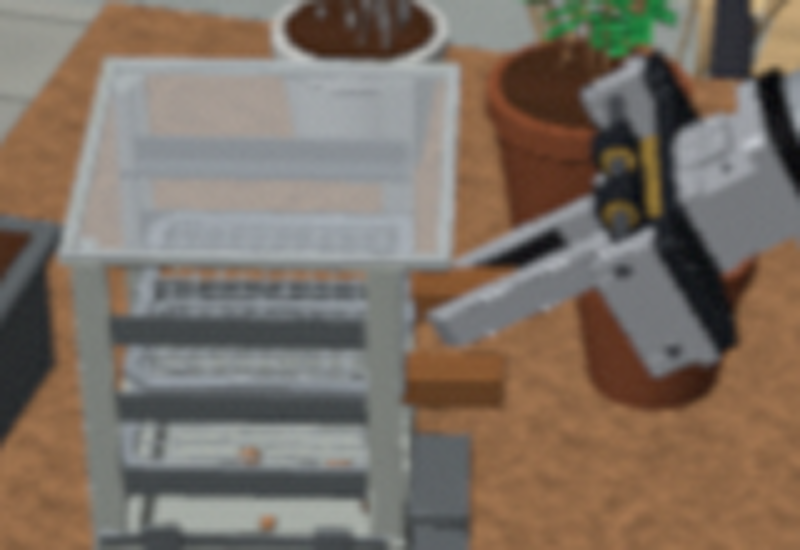

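The screen is between the flanges and above the middle runners, with its frame's front edge at (185–470,262). I'll lower it until it touches.

carry_out(
  steps=[
    {"delta_pos":[0.001,0,0.0017],"rotation":[0,0,0],"claw":1},
    {"delta_pos":[0.002,0,0.0035],"rotation":[0,0,0],"claw":1},
    {"delta_pos":[0.0025,0,0.0043],"rotation":[0,0,0],"claw":1},
    {"delta_pos":[0.0025,0,0.0043],"rotation":[0,0,0],"claw":1},
    {"delta_pos":[0.0025,0,0.0043],"rotation":[0,0,0],"claw":1},
  ],
)

```text
t: 14.28
tool_pos: [482.2, -206.2, 285.8]
orientation: [179.9, 29.8, 13.3]
ft_force: [0.6, -0.2, -1.8]
finger_gap: 24.0
```

carry_out(
  steps=[
    {"delta_pos":[0.0005,0,0.0009],"rotation":[0,0,0],"claw":1},
    {"delta_pos":[0.0005,0,0.0009],"rotation":[0,0,0],"claw":1},
    {"delta_pos":[0.0005,0,0.0009],"rotation":[0,0,0],"claw":1},
  ],
)

```text
t: 14.53
tool_pos: [482.3, -206.1, 284.9]
orientation: [179.9, 29.8, 13.3]
ft_force: [0.9, 0.7, -1.5]
finger_gap: 23.7
```

carry_out(
  steps=[
    {"delta_pos":[0.0005,0,0.0009],"rotation":[0,0,0],"claw":1},
    {"delta_pos":[0.0005,0,0.0009],"rotation":[0,0,0],"claw":1},
    {"delta_pos":[0.0005,0,0.0009],"rotation":[0,0,0],"claw":1},
  ],
)

```text
t: 14.78
tool_pos: [482.3, -206.1, 283.8]
orientation: [179.9, 29.8, 13.3]
ft_force: [-0.4, -0.2, -1.6]
finger_gap: 23.5
```

carry_out(
  steps=[
    {"delta_pos":[0.0005,0,0.0009],"rotation":[0,0,0],"claw":1},
    {"delta_pos":[0.0005,0,0.0009],"rotation":[0,0,0],"claw":1},
    {"delta_pos":[0.0005,0,0.0009],"rotation":[0,0,0],"claw":1},
  ],
)

```text
t: 15.03
tool_pos: [482.4, -206.2, 283.0]
orientation: [179.9, 29.8, 13.3]
ft_force: [0.1, -0.7, -0.9]
finger_gap: 23.5
```

carry_out(
  steps=[
    {"delta_pos":[0.0005,0,0.0009],"rotation":[0,0,0],"claw":1},
    {"delta_pos":[0.0005,0,0.0009],"rotation":[0,0,0],"claw":1},
    {"delta_pos":[0.0005,0,0.0009],"rotation":[0,0,0],"claw":1},
  ],
)

```text
t: 15.28
tool_pos: [482.6, -206.1, 282.5]
orientation: [179.9, 29.7, 13.3]
ft_force: [-1.6, 0.1, 2.7]
finger_gap: 23.8
```

carry_out(
  steps=[
    {"delta_pos":[0.0005,0,0.0009],"rotation":[0,0,0],"claw":1},
    {"delta_pos":[0.0005,0,0.0009],"rotation":[0,0,0],"claw":1},
    {"delta_pos":[0.0005,0,0.0009],"rotation":[0,0,0],"claw":1},
  ],
)

```text
t: 15.53
tool_pos: [482.7, -206.2, 282.1]
orientation: [179.9, 29.6, 13.3]
ft_force: [-4.5, -0.1, 6.9]
finger_gap: 23.6
```

It's on the ledges. I'll ease the load by 1 mm and push forward to the stops.

carry_out(
  steps=[
    {"delta_pos":[-0.0005,0,-0.0009],"rotation":[0,0,0],"claw":1},
    {"delta_pos":[0.0013,0,-0.0019],"rotation":[0,0,0],"claw":1},
    {"delta_pos":[0.003,0,-0.0029],"rotation":[0,0,0],"claw":1},
    {"delta_pos":[0.0039,0,-0.0034],"rotation":[0,0,0],"claw":1},
    {"delta_pos":[0.0039,0,-0.0034],"rotation":[0,0,0],"claw":1},
  ],
)

```text
t: 15.95
tool_pos: [487.6, -205.1, 282.5]
orientation: [179.9, 29.7, 13.2]
ft_force: [-2.6, -1.0, 4.8]
finger_gap: 23.7
```

carry_out(
  steps=[
    {"delta_pos":[0.00087,0,-0.0005],"rotation":[0,0,0],"claw":1},
    {"delta_pos":[0.00087,0,-0.0005],"rotation":[0,0,0],"claw":1},
    {"delta_pos":[0.00087,0,-0.0005],"rotation":[0,0,0],"claw":1},
  ],
)

```text
t: 16.2
tool_pos: [488.5, -204.9, 282.5]
orientation: [179.9, 29.7, 13.2]
ft_force: [-3.1, -0.2, 5.5]
finger_gap: 24.3
```

carry_out(
  steps=[
    {"delta_pos":[0.00087,0,-0.0005],"rotation":[0,0,0],"claw":1},
    {"delta_pos":[0.00087,0,-0.0005],"rotation":[0,0,0],"claw":1},
    {"delta_pos":[0.00087,0,-0.0005],"rotation":[0,0,0],"claw":1},
  ],
)

```text
t: 16.45
tool_pos: [489.5, -204.7, 282.6]
orientation: [179.9, 29.7, 13.2]
ft_force: [-3.8, -0.8, 4.9]
finger_gap: 23.7
```

carry_out(
  steps=[
    {"delta_pos":[0.00087,0,-0.0005],"rotation":[0,0,0],"claw":1},
    {"delta_pos":[0.00087,0,-0.0005],"rotation":[0,0,0],"claw":1},
    {"delta_pos":[0.00087,0,-0.0005],"rotation":[0,0,0],"claw":1},
  ],
)

```text
t: 16.7
tool_pos: [490.4, -204.5, 282.6]
orientation: [179.9, 29.7, 13.2]
ft_force: [-4.2, -0.5, 5.2]
finger_gap: 23.9
```

carry_out(
  steps=[
    {"delta_pos":[0.00087,0,-0.0005],"rotation":[0,0,0],"claw":1},
    {"delta_pos":[0.00087,0,-0.0005],"rotation":[0,0,0],"claw":1},
    {"delta_pos":[0.00087,0,-0.0005],"rotation":[0,0,0],"claw":1},
  ],
)

```text
t: 16.95
tool_pos: [491.0, -204.2, 282.6]
orientation: [179.9, 29.7, 13.2]
ft_force: [-8.5, -1.0, 8.3]
finger_gap: 23.6
```

carry_out(
  steps=[
    {"delta_pos":[0.00087,0,-0.0005],"rotation":[0,0,0],"claw":1},
    {"delta_pos":[0.00087,0,-0.0005],"rotation":[0,0,0],"claw":1},
    {"delta_pos":[0.00087,0,-0.0005],"rotation":[0,0,0],"claw":1},
  ],
)

```text
t: 17.2
tool_pos: [491.4, -203.9, 282.6]
orientation: [179.9, 29.7, 13.2]
ft_force: [-15.0, -1.4, 10.0]
finger_gap: 23.8
```

```bash
python3 goal.py; python3 look.py w14; python3 -c "
from h import *
crop('pics/w14.png','pics/w14a.png',170,120,320,240,2.5)"
```

```text
t 17.2 handle in rack now [-90.4  -0.6 168.9] rpy [-0.01 -0.08 -0.14] F [-15.   -1.4  10. ] 23.8 [-46.  17. 124.  92.  48. -43.]
{'t': np.float64(17.2), 'q': array([-46.01,  16.67, 123.66,  92.  ,  48.27, -42.83]), 'tool_pos': array([ 491.44, -203.92,  282.62]), 'orientation': array([179.89,  29.72,  13.16]), 'ft_force': array([-15.03,  -1.35,   9.99]), 'finger_gap': np.float64(23.76)}
```

View pics/w14a.png

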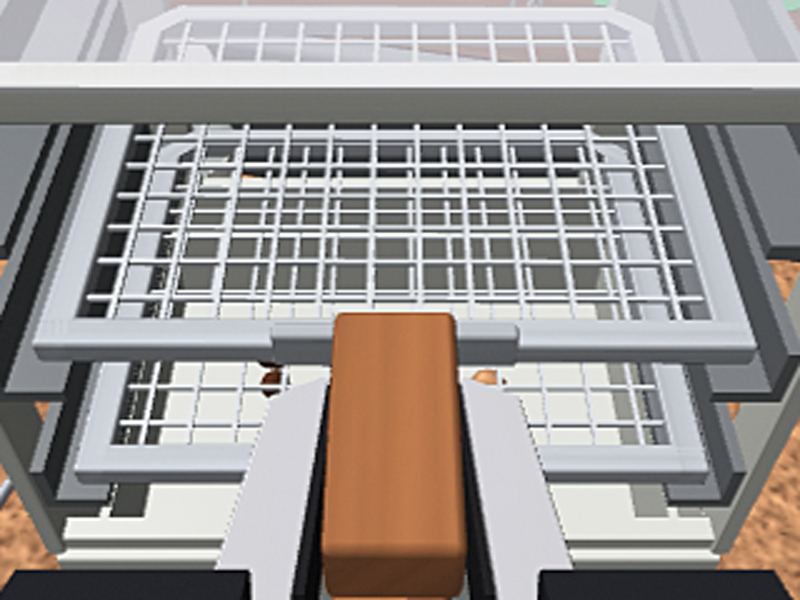

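The screen is at the stops: the push force rose from 4 to 15 N and travel ended. I'll relieve the load, then open.

carry_out(
  steps=[
    {"delta_pos":[-0.0013,0,-0.0001],"rotation":[0,0,0],"claw":1},
    {"delta_pos":[-0.0013,0,-0.0001],"rotation":[0,0,0],"claw":1},
    {"delta_pos":[-0.0013,0,-0.0001],"rotation":[0,0,0],"claw":1},
  ],
)

```text
t: 17.5
tool_pos: [490.9, -204.2, 282.8]
orientation: [179.9, 29.8, 13.2]
ft_force: [-7.4, -1.0, 6.2]
finger_gap: 23.2
```

carry_out(
  steps=[
    {"delta_pos":[0,0,0],"rotation":[0,0,0],"claw":0.6},
    {"delta_pos":[0,0,0],"rotation":[0,0,0],"claw":0.45},
    {"delta_pos":[0,0,0],"rotation":[0,0,0],"claw":0.45},
    {"delta_pos":[0,0,0],"rotation":[0,0,0],"claw":0.45},
    {"delta_pos":[0,0,0],"rotation":[0,0,0],"claw":0.45},
    {"delta_pos":[0,0,0],"rotation":[0,0,0],"claw":0.45},
  ],
)

```text
t: 18.0
tool_pos: [491.1, -204.0, 282.3]
orientation: [179.9, 29.8, 13.3]
ft_force: [-0.7, -0.2, 1.1]
finger_gap: 51.6
```

```bash
python3 goal.py; python3 look.py w15; python3 -c "
from h import *
crop('pics/w15.png','pics/w15a.png',170,120,320,240,2.5)"
```

```text
t 18.0 handle in rack now [-90.9  -0.3 168.4] rpy [ 0.02  0.02 -0.04] F [-0.7 -0.2  1.1] 51.6 [-46.  17. 124.  92.  48. -43.]
{'t': np.float64(18.0), 'q': array([-46.06,  16.68, 123.64,  91.77,  48.31, -42.72]), 'tool_pos': array([ 491.11, -204.01,  282.32]), 'orientation': array([179.93,  29.81,  13.28]), 'ft_force': array([-0.72, -0.23,  1.1 ]), 'finger_gap': np.float64(51.57)}
```

View pics/w15a.png

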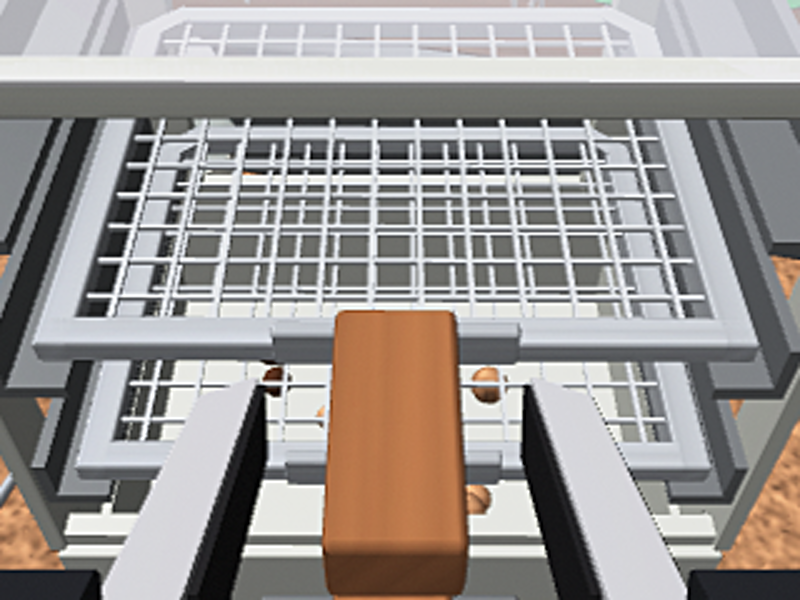

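It's released and stayed put. Retreating horizontally.

carry_out(
  steps=[
    {"delta_pos":[-0.009,0,0.005],"rotation":[0,0,0],"claw":0.45},
    {"delta_pos":[-0.022,0,0.0125],"rotation":[0,0,0],"claw":0.45},
    {"delta_pos":[-0.039,0,0.0225],"rotation":[0,0,0],"claw":0.45},
    {"delta_pos":[-0.056,0,0.0325],"rotation":[0,0,0],"claw":0.45},
    {"delta_pos":[-0.075,0,0.0435],"rotation":[0,0,0],"claw":0.45},
    {"delta_pos":[-0.095,0,0.045],"rotation":[0,0,0],"claw":0.45},
    {"delta_pos":[-0.11,0,0.045],"rotation":[0,0,0],"claw":0.45},
    {"delta_pos":[-0.11,0,0.045],"rotation":[0,0,0],"claw":0.45},
    {"delta_pos":[-0.11,0,0.045],"rotation":[0,0,0],"claw":0.45},
  ],
)

```text
t: 18.8
tool_pos: [375.8, -231.6, 298.4]
orientation: [179.8, 29.8, 13.1]
ft_force: [0.3, 0.7, 0.6]
finger_gap: 51.5
```

```bash
python3 look.py w16; python3 - <<'E'
from h import *
from bench import arm
crop('pics/w16.png','pics/w16a.png',170,60,280,210,2.8)
for n in('side','scene'):
  im=arm.snapshot(n);cv2.imwrite(f'pics/{n}16.png',im[:,:,::-1])
crop('pics/side16.png','pics/d16c.png',150,100,300,225,2.6)
E
```

```text
{'t': np.float64(18.8), 'q': array([-63.13,  10.48, 129.84,  79.37,  59.06, -43.86]), 'tool_pos': array([ 375.78, -231.56,  298.42]), 'orientation': array([179.83,  29.78,  13.11]), 'ft_force': array([0.25, 0.68, 0.56]), 'finger_gap': np.float64(51.5)}
```

View pics/w16a.png

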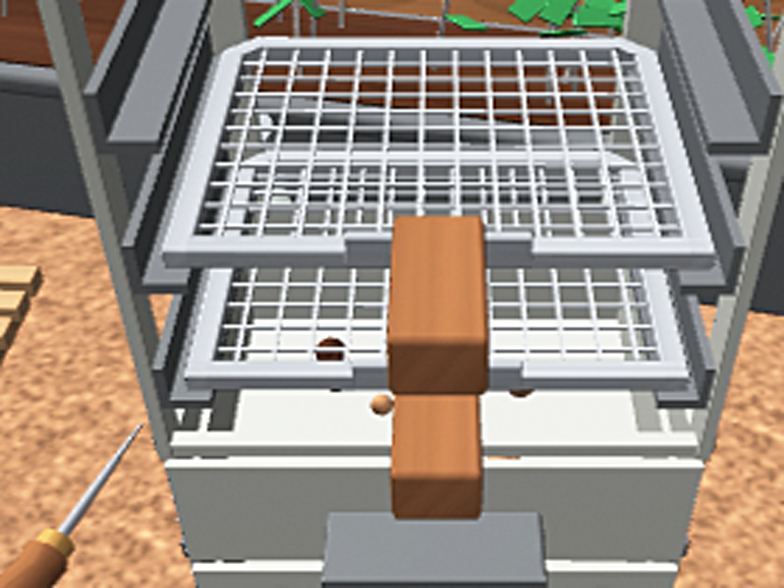

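View pics/d16c.png

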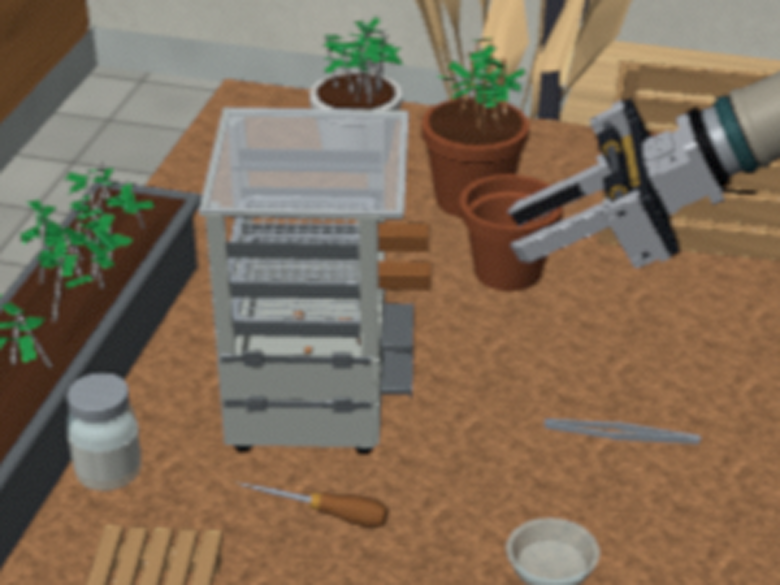

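View pics/scene16.png

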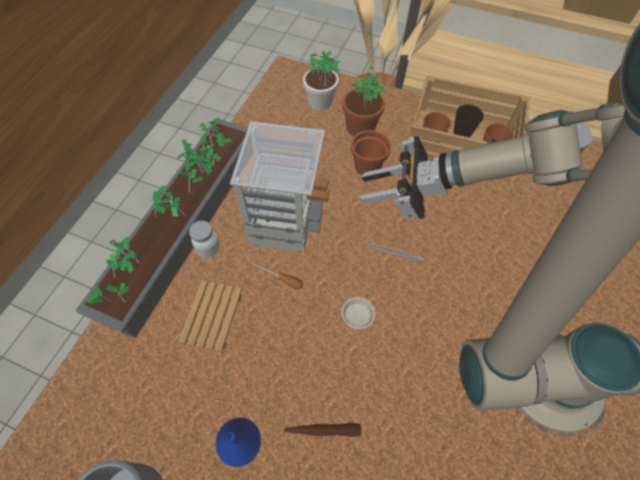

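```bash
python3 - <<'E'
import pickle
from h import *
m,o=pickle.load(open('w16.pkl','rb'))
C=lambda u,v:(170+u/2.8,60+v/2.8)
for n,p,z in [('mid handle',(438,343),188),('low handle',(437,482),146),('mid FL',(163,254),176),('mid FR',(718,253),176),('low FL',(185,376),134),('low FR',(697,378),134)]:
    print(n,inrk(onz(m,*C(*p),z+RK[2])).round(1))
crop('pics/w16.png','pics/w16b.png',200,190,200,150,4)
E
```

```text
mid handle [-119.    -0.6  188. ]
low handle [-123.    -0.4  146. ]
mid FL [-67.5  73.3 176. ]
mid FR [-66.2 -76.  176. ]
low FL [-69.   74.2 134. ]
low FR [-69.2 -77.2 134. ]
```

View pics/w16b.png

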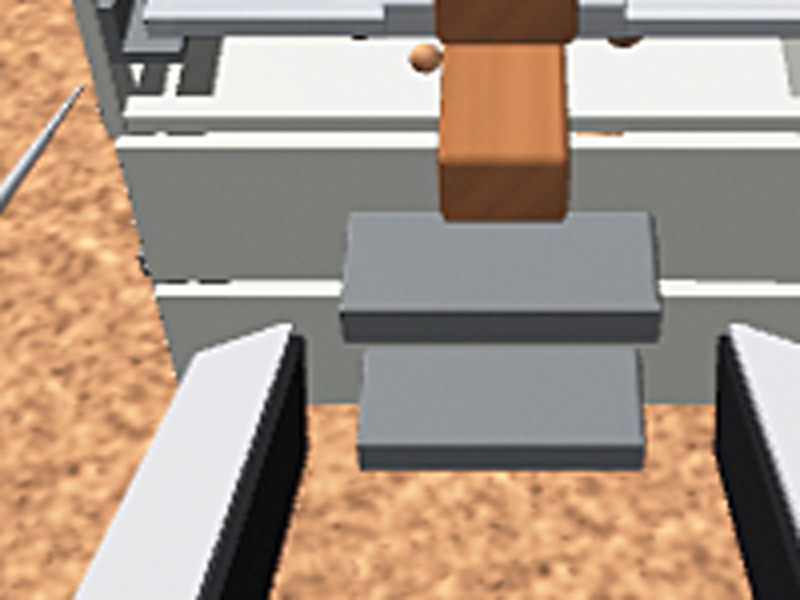

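```bash
python3 - <<'E'
import pickle
from h import *
from bench import arm
m,o=pickle.load(open('w16.pkl','rb'))
for v,z in((311,82),(446,30)): print(inrk(onz(m,200+500/4,190+v/4,z+RK[2])).round(1))
# low screen front edge/handle in first view w1 for comparison
m,o=pickle.load(open('w1.pkl','rb'))
for uv,z in(((220+441/4,210+288/4),146),((150+358/4,90+592/4),134),((320+403/4,90+590/4),134)): print('w1 low',inrk(onz(m,*uv,z+RK[2])).round(1))
a=cv2.imread('pics/scene0.png').astype(int);b=cv2.imread('pics/scene16.png').astype(int)
for n,(x0,y0,x1,y1) in dict(awl=(245,255,310,295),funnel=(205,410,270,475),tweez=(360,235,430,265),dish=(335,290,380,335),pot=(348,130,392,178),dibber=(280,415,365,445)).items(): print(n,np.abs(a-b)[y0:y1,x0:x1].mean().round(2))
E
```

```text
[-105.     0.5   82. ]
[-105.2    0.6   30. ]
w1 low [-121.3   -0.   146. ]
w1 low [-68.5  73.6 134. ]
w1 low [-68.5 -74.8 134. ]
awl 2.09
funnel 2.06
tweez 1.96
dish 2.23
pot 8.34
dibber 2.1
```

The tray's edge lines up with the closed lower drawer (-105.0 against -105.2). The screen is home with its handle's end at -119. The low screen hasn't moved beyond measurement error, and the bystanders are unchanged. Handing in.

```bash
python3 -c "
from bench import arm
print(arm.close_job())"
```

```text
the job is handed in; nothing more can be done
None
```

The screen is fully home on the middle runners, handle outwards, and the catch tray is shut. I handed the job in at about 19 s of the 64 s allowed; the hand-in gives no verdict.

**Tray:** I pushed it until it stopped moving and the force rose steeply. The push peaked at about 45 N through the fingertips, which is higher than I intended. The 40 N limit is stated for the arm and gripper body. In the last picture its pull edge sits at rack x = -105.0 mm, level with the closed lower drawer's at -105.2 mm.

**Screen:** I gripped it by the handle, slid it in just above the runners, lowered it until it touched, and pushed it to the stops with about 15 N. After release:
- **Handle end:** at rack x = -119 mm, as expected when home.
- **Front corners:** at x = -67.5 and -66.2 mm, so it is about 0.5° off straight.
- **Sideways:** it is about 0.6 to 1.4 mm off centre.
- **Height:** I did not measure this separately after release. The screen touched the ledges at an estimated 169 mm against the nominal 170 mm.

**Other things:**
- **Low screen:** a position check suggests about 0.5 to 2 mm of movement, which is within measurement error; the arm never touched it.
- **Awl, funnel, tweezers, dish and dibber:** unchanged between the first and last pictures.
- **Pot:** its image patch did differ (8.3 against about 2 for the others). I put this down to the gripper overlapping it in the last picture, because its rim looks to be in the same place.

**Check that disagreed:** heights read off the two screens came out 3 to 5 mm lower than those read off the runners, so I set the final height by touch.

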